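Load the pad press

TASK

Load the pad press for gluing two pads of cards: lay the thick pack on its base between the two guide posts, the brown divider board flat on it, the thin pack on that, then lower the pressing board over both posts onto the stack, and last set the iron weight on the board between its two battens. Each layer lies flat and centred on the press, midway between the posts, with its long side along the line from post to post. Lower the weight gently, do not drop it.

Things in the scene. Friction and masses are not known exactly. Their poses are not given: they have to be found in the camera images.
- press: the pad press, fixed to the table: a flat dark wooden base 190 x 110 mm, its top 18 mm above its origin, with two upright steel posts of 12 mm diameter on its x axis, 72 mm either side of the centre. The posts rise 112 mm above the base top; their last 14 mm taper to a 3.6 mm wide tip. 132 mm are free between the posts; the long sides are open. Origin: centre of the underside, on the table; x runs from post to post, z up.
- thick_pack: rigid banded pack of white cards, 112 (x) x 56 (y) x 40 mm high, 0.16 to 0.26 kg, narrow paper band round its middle. Origin: centre of the underside; z up.
- divider: plain brown board, 120 (x) x 62 (y) x 8 mm thick, 0.05 kg, lying flat. Origin: centre of the underside; z up.
- thin_pack: rigid banded pack of white cards like the thick one but 20 mm high: 112 (x) x 56 (y) x 20 mm, 0.1 kg. Origin: centre of the underside; z up.
- pressing_board: pale wooden board, 176 (x) x 64 (y) x 14 mm thick, 0.16 kg, with two through holes of 17 mm diameter on its x axis, 72 mm either side of the centre (2.5 mm play all round a post), and on its top two dark battens across it, 6 mm high and 12 mm wide, centred 45 mm either side of the centre (78 mm free between them). It lies battens up; either end may go on either post. Origin: centre of the underside; z up.
- weight: dark turned iron weight, a round disc of 62 mm diameter and 30 mm height with a knob on top: neck 18 mm wide from 30 to 40 mm height, knob of 28 mm diameter from 41 to 60 mm, top at 64 mm. 0.48 to 0.75 kg. Origin: centre of the underside; z up.

How it is judged:
At the end, for the whole second after the job is handed in: Stacked on the press in the stated order, each layer within 10 mm of the press centre along both its axes and within 3.5 mm of its height, level within 0.06 rad, long sides within 0.12 rad of the post line (the weight any way round), posts through the board, all at rest (x of thick_pack in the frame of press between -0.01 and 0.01 m and y of thick_pack in the frame of press between -0.01 and 0.01 m and z of thick_pack in the frame of press between 0.0145 and 0.0215 m and angle between the x axis of each of thick_pack, divider, thin_pack, pressing_board and the x axis of press, either way round below 0.12 rad and angle between each of thick_pack, divider, thin_pack, pressing_board, weight's own z axis and vertical below 0.06 rad and linear speed of each of thick_pack, divider, thin_pack, pressing_board, weight below 0.02 m/s and x of divider in the frame of press between -0.01 and 0.01 m and y of divider in the frame of press between -0.01 and 0.01 m and z of divider in the frame of press between 0.0545 and 0.0615 m and x of thin_pack in the frame of press between -0.01 and 0.01 m and y of thin_pack in the frame of press between -0.01 and 0.01 m and z of thin_pack in the frame of press between 0.0625 and 0.0695 m and x of pressing_board in the frame of press between -0.01 and 0.01 m and y of pressing_board in the frame of press between -0.01 and 0.01 m and z of pressing_board in the frame of press between 0.0825 and 0.0895 m and x of weight in the frame of press between -0.01 and 0.01 m and y of weight in the frame of press between -0.01 and 0.01 m and z of weight in the frame of press between 0.0965 and 0.1035 m); the robot touches nothing.
It fails at once if the weight is dropped or slammed on the stack: it comes down on the press faster than 0.4 m/s (linear speed of weight above 0.4 m/s and horizontal distance between weight and press below 0.03 m and z of weight in the frame of press below 0.145 m).
It also fails if it takes over 131 s, if anything falls off the work surface, if the arm or the gripper's body presses on something with over 40 N, if the wrist force passes 120 N, or if a joint passes its speed limit or range.

ROBOT

A 6-joint arm with a two-finger parallel gripper is mounted at the origin on the work surface; the furniture and walls round the work are solid. World frame = base frame: x ahead of the robot, y to its left, z up, the work surface at z = 0. Lengths are in m, angles in rad, forces in N, time in s.
With the tool pointing down it reaches from about 0.35 to 0.8 m from the base axis. Payload 7.3 kg.
Tool frame: the origin (TCP) lies midway between the tips of the shut fingers; the grasp point (between the pads) lies 19 mm behind it; z points along the fingers, x is the direction in which the jaws open and shut, and the axes are right-handed (so a half turn about z gives the same grasp; the last joint's range is limited). The gripper opens to 85 mm and grips with 20 to 120 N. Pads are 22 mm wide; open, the fingers measure 114 mm over their backs; the gripper's body (76 mm by 85 mm) begins 54 mm behind the grasp point. The pads swing forward as they close: fully open they stand 13 mm farther back than shut.
Start: joints at [-1.47, 0.342, 1.524, -0, 1.275, -0.146], TCP at [0.128, -0.509, 0.231] pointing down, gripper open.
Joint ranges: [-2.53, 2.53], [-0.77, 2.02], [0.04, 2.7], [-1, 4.14], [0.28, 2.66], [-3.11, 3.11]. Speed limits (rad/s): [2.57, 2.57, 3.14, 3.14, 3.14, 3.14].

INTERFACE

Orientations are given as a 3x3 rotation matrix whose columns are the frame's x, y, z axes.
In Python, from cell import env gives the robot as it stands.
- The arm moves only by the tool carry_out, never from a script. Its argument "rows" is a list that holds one entry, the list of rows, each a list of 4 numbers: the shift along the world's x, y, z in m, then the turn about the world's z in rad. A call has 1 to 8 rows; each row is the pose to reach, as a shift and turn from the pose commanded when the call began; what a row does not reach only later rows make up. A row lasts 1/10 s, in which the tool goes at most 50 mm and 8.59 degrees, less where a joint would pass 70% of its speed; a pose out of reach is approached as far as the arm can. A call with a gripper value outside its range is refused whole. "hand" is the closure, from -1 (fully open) to 1 (shut), so that 0 is half open, set as the call begins (left out, the last holds). The fingers move at their own pace and stop on an object; the grip force is fixed at half the most. Time passes only in rows, so rows that repeat a pose let the fingers close. It gives the time, the measured TCP pose, the force and the opening at its end, in the units of the state.
- env.get_state(): the state, without advancing time (a new reading comes with each control period).
- env.get_image(name): name is "side" or "top"; returns a dict with "color" (480x640x3 uint8, red, green, blue), "intrinsics" (3x3 intrinsics, pixels), "rvec" (rotation vector, rad) and "tvec" (3), from world to camera coordinates, as OpenCV has them. Camera axes: x right, y down, z forward; pixel columns grow to the right and rows downward; lengths in m; the calibration is good to about 2 mm. A picture is of the moment at which its call begins. There is no depth.
- env.hand_in(): hands the job in, once; it reports no verdict.
The state is a dict: "clock": time; "joint_pos": joint angles; "joint_vel": joint speeds; "tau": joint torques, N m; "position": TCP position; "orientation": TCP orientation; "wrist_force": force on the tool from outside, world axes, zero at the start; "wrist_torque": the same for the moment, N m; "width": finger opening in m.
Only numpy, scipy, OpenCV 4.12 (cv2) and the standard library are available. Lean on these libraries where they do the work, as an engineer would, in place of code of your own. Each camera call takes 0.05 s, during which the arm holds its last target.

## Working session

There is one attempt and no reset: what is moved stays moved. The work goes in short steps, Python scripts to look and compute and a tool call to move; the robot and the scene stay as the last step left them, time stands still between calls to the robot, and variables do not carry over. Pictures are saved under pics/ and viewed, and the job is handed in when it is done.

Besides the shell and the picture viewer there is one more tool, called after ">>>" as name(argument=value, ...), one argument or row to a line, values as JSON. carry_out: Moves the arm, as the interface text tells. Its arguments: {"type":"object","properties":{"rows":{"type":"array"},"hand":{"type":"number"}},"required":["rows"]}

```bash
ls; mkdir -p pics
python3 - <<'E'
from cell import env
import cv2,pickle
d={}
for n in("top","side"):
    r=env.get_image(n);d[n]=r
    cv2.imwrite(f"pics/{n}0.png",r["color"][:,:,::-1]); print(n,r["intrinsics"],r["rvec"],r["tvec"])
pickle.dump(d,open("im0.pkl","wb"))
s=env.get_state();print({k:s[k] for k in("clock","position","orientation","width","wrist_force")})
E
```

```text
pics
top [[600.72972891   0.         316.66980177]
 [  0.         600.72972891 240.60931677]
 [  0.           0.           1.        ]] [ 2.13841665 -2.17155936  0.12679482] [0.00995767 0.55690721 1.34475038]
side [[474.3910951    0.         318.72350738]
 [  0.         474.3910951  236.07368487]
 [  0.           0.           1.        ]] [ 0.06796572  2.84667474 -1.2682897 ] [0.5257798  0.00952547 1.15940583]
{'clock': 0.1, 'position': array([ 0.12824653, -0.50875441,  0.23072337]), 'orientation': array([[ 2.44305303e-01, -9.69698356e-01, -1.30196452e-04],
       [-9.69697515e-01, -2.44305265e-01,  1.29114028e-03],
       [-1.28382428e-03, -1.89181241e-04, -9.99999158e-01]]), 'width': 0.08588524052536027, 'wrist_force': array([-0.50553809, -0.56558663, -0.05914806])}
```

View pics/top0.png

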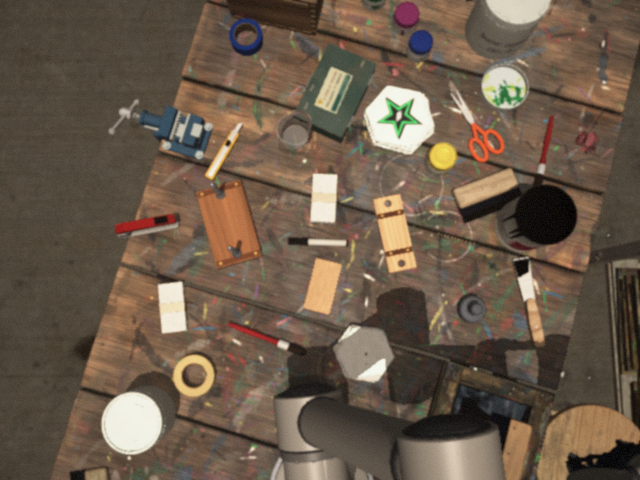

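View pics/side0.png

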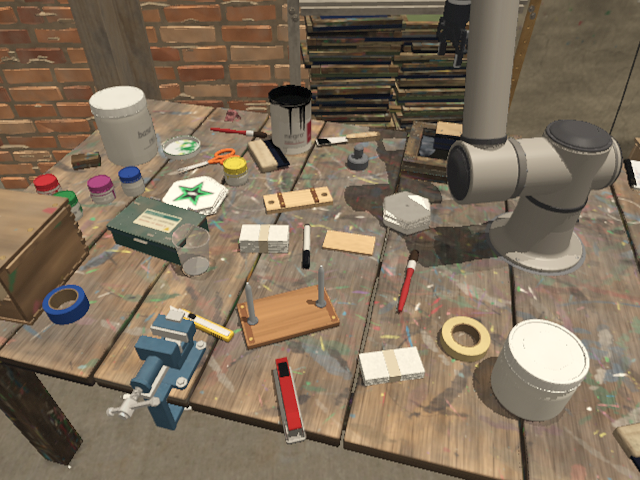

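The top view shows the press at (229,225), packs at (323,198) and (172,307), divider (323,286), board (394,233) and weight (471,307). I'll enlarge these.

```bash
cat > h.py <<'E'
import numpy as np,cv2,pickle
def cam(d):
    R,_=cv2.Rodrigues(np.array(d["rvec"],float));return d["intrinsics"],R,np.array(d["tvec"],float).ravel()
def toplane(d,uv,z):
    K,R,t=cam(d);uv=np.atleast_2d(np.array(uv,float));o=-R.T@t
    r=(R.T@np.linalg.inv(K)@np.c_[uv,np.ones(len(uv))].T).T
    return o+r*((z-o[2])/r[:,2])[:,None]
def proj(d,p):
    return cv2.projectPoints(np.atleast_2d(np.array(p,float)),np.array(d["rvec"],float),np.array(d["tvec"],float),d["intrinsics"],None)[0][:,0]
def crop(d,u0,v0,w,h,k,f):
    c=d["color"][v0:v0+h,u0:u0+w,::-1];cv2.imwrite(f,cv2.resize(c,None,fx=k,fy=k,interpolation=cv2.INTER_CUBIC))
E
python3 - <<'E'
from h import *
d=pickle.load(open("im0.pkl","rb"))
crop(d["top"],150,165,130,110,6,"pics/c1.png")
crop(d["top"],280,165,150,150,4,"pics/c2.png")
crop(d["top"],140,265,60,80,7,"pics/c3.png")
crop(d["top"],440,280,60,60,8,"pics/c4.png")
crop(d["side"],220,210,220,180,3.5,"pics/c5.png")
E
```

```text
(no output)
```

View pics/c1.png

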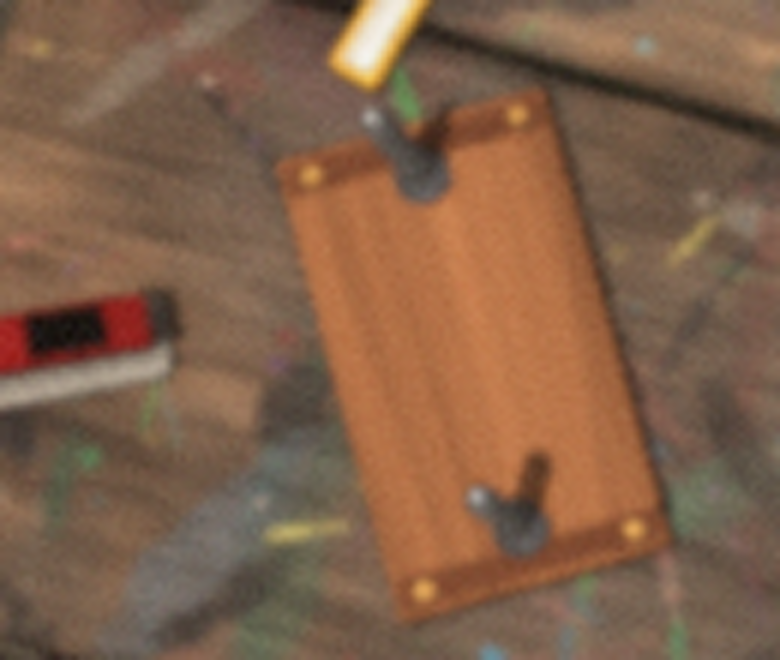

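View pics/c2.png

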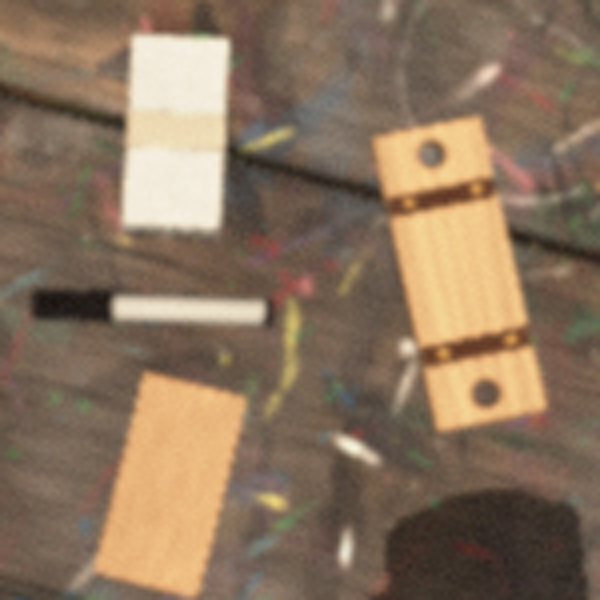

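View pics/c3.png

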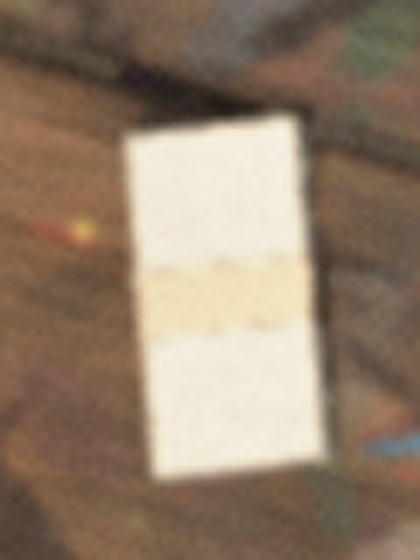

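View pics/c4.png

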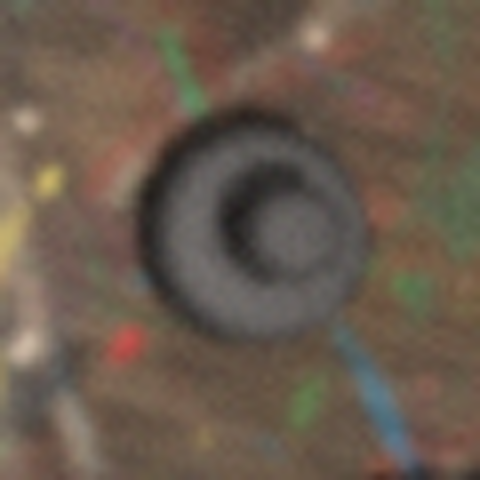

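View pics/c5.png

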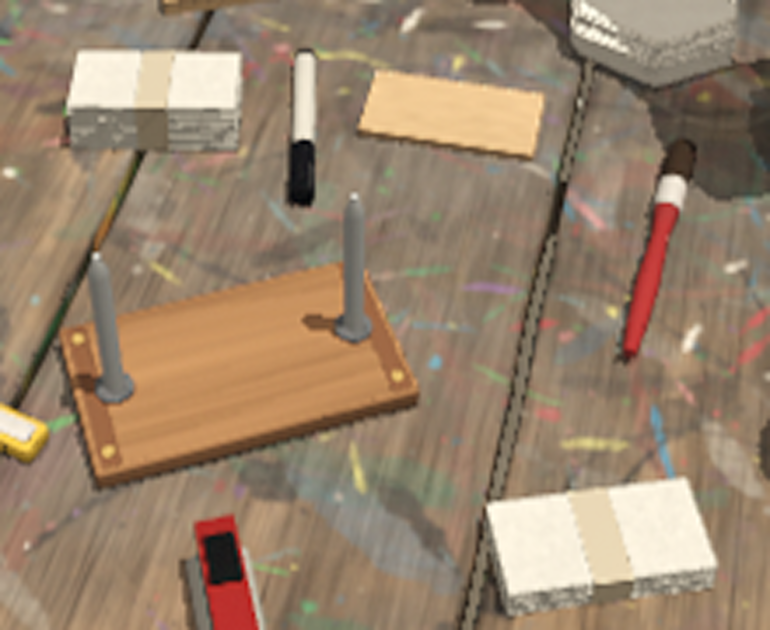

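```bash
cat > m.py <<'E'
from h import *
from scipy.optimize import least_squares
d=pickle.load(open("im0.pkl","rb"))
def px(c,u0,v0,k): return (np.array(c,float)+.5)/k-.5+[u0,v0]
def fit(d,uv,L,W,z):
    w=toplane(d,uv,z)[:,:2]
    # corners ordered; generic rectangle
    c=w.mean(0); e=[np.linalg.norm(w[i]-w[(i+1)%4])*1000 for i in range(4)]
    l=(w[2]+w[3]-w[0]-w[1]); s=(w[1]+w[2]-w[0]-w[3]); a1=np.arctan2(l[1],l[0]); a2=np.arctan2(s[1],s[0])
    return c,e,a1,a2
if __name__=="__main__":
    T=d["top"]
    Q={"press":([(277,160),(545,88),(668,545),(402,620)],150,165,6,.018),
    "thick":([(132,34),(231,38),(221,229),(122,228)],280,165,4,.04),
    "div":([(145,372),(247,400),(200,598),(96,570)],280,165,4,.008),
    "board":([(373,137),(482,116),(548,409),(440,432)],280,165,4,.014),
    "thin":([(126,133),(297,115),(325,458),(155,478)],140,265,7,.02)}
    for n,(c,u,v,k,z) in Q.items():
        c,e,a1,a2=fit(T,px(c,u,v,k),0,0,z); print(n,c.round(4),np.round(e,1),"long",a1.round(3),"short",a2.round(3))
    p=toplane(T,px([(374,118),(481,498)],150,165,6),.130);print("tips",p.round(4),p.mean(0),np.linalg.norm(p[0]-p[1]))
    p=toplane(T,px([(421,175),(521,530)],150,165,6),.0195);print("postbase",p.round(4),p.mean(0),np.linalg.norm(p[0]-p[1]))
    p=toplane(T,px([(431,153),(487,393)],280,165,4),.014);print("holes",p.round(4),p.mean(0),np.linalg.norm(p[0]-p[1]))
    print("w",toplane(T,px([(258,225)],440,280,8),.030), toplane(T,px([(300,230)],440,280,8),.06))
E
python3 m.py
```

```text
press [0.6034 0.207 ] [108.5 187.1 106.3 188.1] long -2.878 short -1.314
thick [ 0.6561 -0.0165] [ 57.4 112.1  56.8 113.9] long 3.074 short -1.613
div [ 0.4546 -0.0108] [ 61.6 117.7  62.1 118.2] long 2.887 short -1.851
board [ 0.5752 -0.1808] [ 65.4 176.1  64.  177.3] long -2.952 short -1.385
thin [0.4113 0.3358] [ 56.5 112.4  55.7 113. ] long -3.044 short -1.475
tips [[0.6716 0.2257 0.13  ]
 [0.5331 0.1867 0.13  ]] [0.60231338 0.20615927 0.13      ] 0.14386415715377804
postbase [[0.6732 0.2272 0.0195]
 [0.533  0.1878 0.0195]] [0.60312091 0.20749008 0.0195    ] 0.14556188547950133
holes [[ 0.6461 -0.1657  0.014 ]
 [ 0.5044 -0.194   0.014 ]] [ 0.57527535 -0.17985779  0.014     ] 0.1444585091334756
w [[ 0.39871409 -0.34809479  0.03      ]] [[ 0.39691321 -0.35216259  0.06      ]]
```

```bash
cat > ov.py <<'E'
from h import *
def rect(x,y,a,L,W,z):
    c,s=np.cos(a),np.sin(a);return np.array([[x+c*i*L/2-s*j*W/2,y+s*i*L/2+c*j*W/2,z] for i,j in((1,1),(1,-1),(-1,-1),(-1,1))])
def overlay(d,items,u0,v0,w,h,k,f):
    im=cv2.resize(d["color"][v0:v0+h,u0:u0+w,::-1],None,fx=k,fy=k,interpolation=cv2.INTER_CUBIC)
    for P,cl in items:
        q=(proj(d,P)-[u0,v0]+.5)*k-.5
        cv2.polylines(im,[np.round(q).astype(int)],len(P)>1,(0,255,0),1) if len(P)>2 else [cv2.drawMarker(im,tuple(int(round(v)) for v in p),(0,0,255),0,8) for p in q]
    cv2.imwrite(f,im)
E
python3 - <<'E'
from ov import *
d=pickle.load(open("im0.pkl","rb"));D=d["side"]
I=[(rect(.603,.207,.27,.19,.11,.018),0),(rect(.603,.207,.27,.144,0,.13)[[0,2]],0),
(rect(.6561,-.0165,-.058,.112,.056,.04),0),(rect(.6561,-.0165,-.058,.112,.056,.0),0),(rect(.4546,-.0108,-.265,.12,.062,.008),0),(rect(.5752,-.1805,.192,.176,.064,.014),0),
(rect(.4113,.3358,.097,.112,.056,.02),0)]
t=np.linspace(0,6.28,40)
I+= [(np.c_[.398+.031*np.cos(t),-.350+.031*np.sin(t),0*t+.03],0),(np.c_[.398+.014*np.cos(t),-.350+.014*np.sin(t),0*t+.05],0)]
overlay(D,I,220,130,220,270,3,"pics/o1.png")
overlay(d["top"],I,150,165,350,180,2.2,"pics/o2.png")
E
```

```text
(no output)
```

View pics/o1.png

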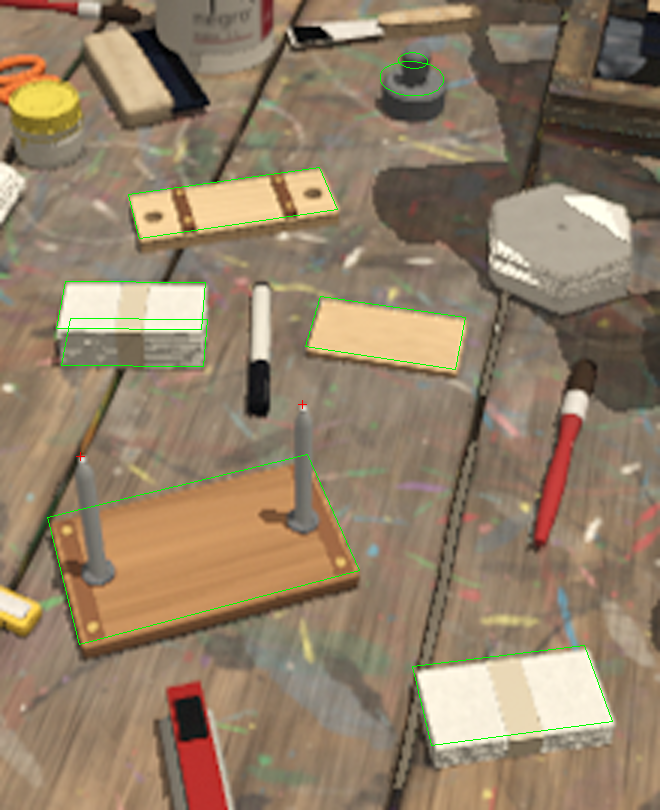

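View pics/o2.png

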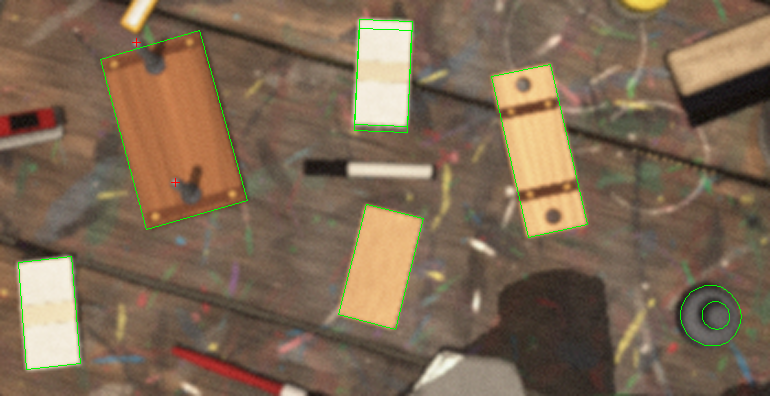

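Both cameras agree with the fits (thick pack at (323,198), thin at (172,307)). First I'll move toward the thick pack at (0.656,-0.0165).

>>> carry_out(
  rows=[
    [[0.04, 0.035, 0.01, -0.1], [0.08, 0.07, 0.02, -0.2], [0.12, 0.105, 0.02, -0.305], [0.16, 0.14, 0.02, -0.305], [0.2, 0.175, 0.02, -0.305], [0.24, 0.21, 0.02, -0.305], [0.27, 0.24, 0.02, -0.305], [0.27, 0.24, 0.02, -0.305]],
  ],
  hand=-1,
)

```text
clock: 0.9
position: [0.4007, -0.2657, 0.2511]
orientation: [[-0.054, -0.999, 0.0], [-0.999, 0.054, 0.001], [-0.001, -0.0, -1.0]]
wrist_force: [-0.1, -0.9, 0.3]
width: 0.0854
```

>>> carry_out(
  rows=[
    [[0.035, 0.035, 0, 0], [0.07, 0.07, 0, 0], [0.105, 0.105, 0, 0], [0.14, 0.14, -0.01, 0], [0.175, 0.175, -0.03, 0], [0.21, 0.21, -0.06, 0], [0.24, 0.235, -0.09, 0], [0.258, 0.252, -0.11, 0]],
  ],
)

```text
clock: 1.7
position: [0.6572, -0.0161, 0.1393]
orientation: [[-0.058, -0.998, -0.001], [-0.998, 0.058, -0.0], [0.0, 0.001, -1.0]]
wrist_force: [1.1, -1.2, 0.4]
width: 0.0853
```

>>> carry_out(
  rows=[
    [[0, 0, -0.02, 0], [0, 0, -0.02, 0]],
  ],
)

```text
clock: 1.9
position: [0.6543, -0.0167, 0.1169]
orientation: [[-0.057, -0.998, -0.008], [-0.998, 0.057, 0.001], [-0.0, 0.008, -1.0]]
wrist_force: [-0.7, 0.2, 0.1]
width: 0.0852
```

>>> carry_out(
  rows=[
    [[0, 0, -0.03, 0], [0, 0, -0.06, 0], [0, 0, -0.085, 0], [0, 0, -0.1, 0], [0, 0, -0.111, 0], [0, 0, -0.111, 0]],
  ],
)

```text
clock: 2.5
position: [0.6559, -0.0176, 0.0098]
orientation: [[-0.059, -0.998, -0.001], [-0.998, 0.059, 0.0], [0.0, 0.001, -1.0]]
wrist_force: [1.0, -0.7, 0.4]
width: 0.0854
```

>>> carry_out(
  rows=[
    [[0, 0, 0, 0], [0, 0, 0, 0], [0, 0, 0, 0], [0, 0, 0, 0], [0, 0, 0, 0], [0, 0, 0, 0]],
  ],
  hand=1,
)

```text
clock: 3.1
position: [0.6574, -0.0172, 0.0121]
orientation: [[-0.058, -0.998, 0.003], [-0.998, 0.058, -0.001], [0.0, -0.003, -1.0]]
wrist_force: [-0.7, 0.7, 6.7]
width: 0.0552
```

>>> carry_out(
  rows=[
    [[0, 0, 0.02, 0], [0, 0, 0.05, 0], [0, 0, 0.085, 0], [0, 0, 0.12, 0], [-0.005, 0.02, 0.15, 0.05], [-0.01, 0.05, 0.165, 0.13], [-0.02, 0.085, 0.165, 0.21], [-0.03, 0.12, 0.165, 0.29]],
  ],
)

```text
clock: 3.9
position: [0.6259, 0.1038, 0.1761]
orientation: [[0.232, -0.973, 0.001], [-0.973, -0.232, -0.0], [0.0, -0.001, -1.0]]
wrist_force: [-0.6, 0.2, -2.1]
width: 0.0553
```

>>> carry_out(
  rows=[
    [[-0.01, 0.035, 0, 0.038], [-0.015, 0.065, 0, 0.038], [-0.02, 0.09, 0, 0.038], [-0.024, 0.104, 0, 0.038], [-0.024, 0.104, 0, 0.038], [-0.024, 0.104, 0, 0.038], [-0.024, 0.104, 0, 0.038]],
  ],
)

```text
clock: 4.6
position: [0.6026, 0.2055, 0.1752]
orientation: [[0.265, -0.964, -0.0], [-0.964, -0.265, -0.001], [0.001, 0.0, -1.0]]
wrist_force: [-0.0, 0.5, -1.4]
width: 0.0551
```

```bash
cat > snap.py <<'E'
import sys
from cell import env
from h import *
def snap(tag):
    d={n:env.get_image(n) for n in("top","side")};pickle.dump(d,open(f"im{tag}.pkl","wb"));return d
def st():
    s=env.get_state();o=s["orientation"];print(round(s["clock"],2),s["position"].round(4),"yaw",round(float(np.arctan2(o[1,0],o[0,0])),4),"w",round(s["width"],4),s["wrist_force"].round(1));return s
E
python3 - <<'E'
from snap import *
st();d=snap(1);st()
crop(d["top"],160,150,130,130,5,"pics/p1t.png");crop(d["side"],200,200,200,170,4,"pics/p1s.png")
E
```

```text
4.6 [0.6026 0.2055 0.1752] yaw -1.3023 w 0.0551 [-0.   0.5 -1.4]
4.7 [0.6027 0.2056 0.1753] yaw -1.3026 w 0.0546 [-0.3  0.1 -1.7]
```

View pics/p1t.png

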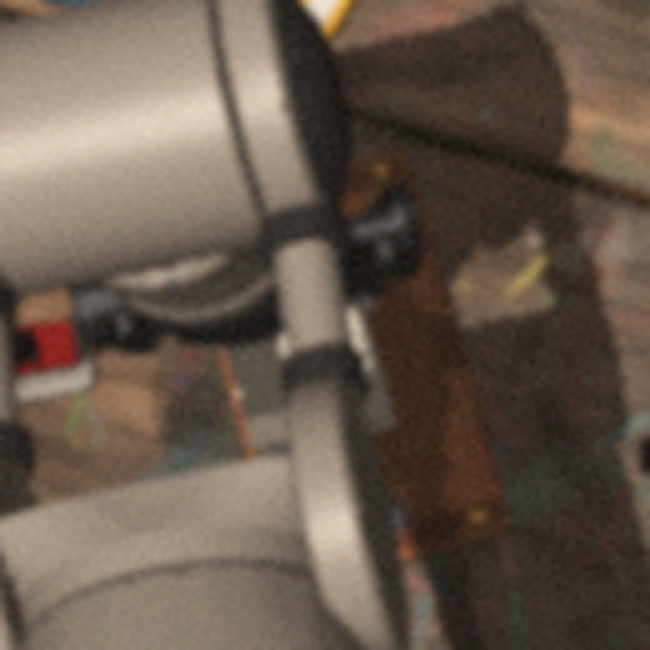

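View pics/p1s.png

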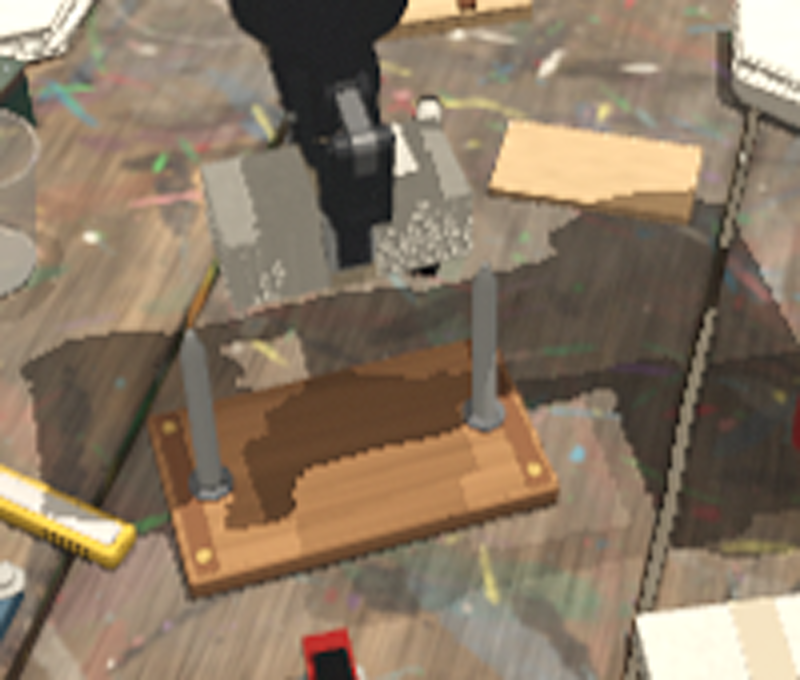

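Run:
```python
from ov import *
d=pickle.load(open("im1.pkl","rb"));D=d["side"]
x,y=.6027,.2056
I=[(rect(x,y,.27,.112,.056,.163),0),(rect(x,y,.27,.112,.056,.203),0)]
overlay(D,I,200,200,200,170,4,"pics/o3.png")
```

```text
(no output)
```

View pics/o3.png

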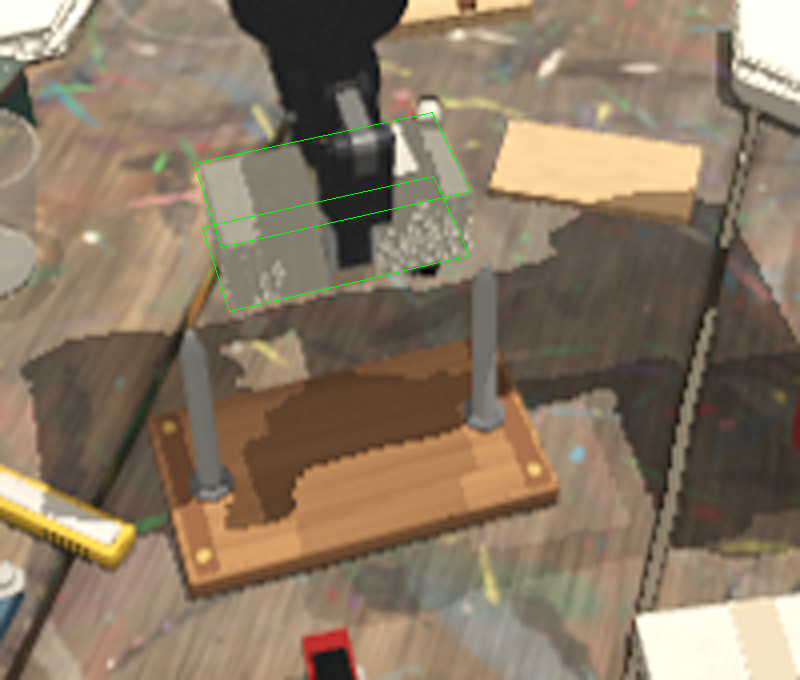

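>>> carry_out(
  rows=[
    [[0.002, 0.001, -0.02, 0], [0.002, 0.001, -0.05, 0], [0.002, 0.001, -0.08, 0], [0.002, 0.001, -0.105, 0], [0.002, 0.001, -0.125, 0], [0.002, 0.001, -0.135, 0], [0.002, 0.001, -0.14, 0], [0.002, 0.001, -0.14, 0]],
  ],
)

```text
clock: 5.5
position: [0.6045, 0.2076, 0.0353]
orientation: [[0.266, -0.964, 0.0], [-0.964, -0.266, -0.0], [0.0, 0.0, -1.0]]
wrist_force: [1.1, 0.1, -1.0]
width: 0.0548
```

>>> carry_out(
  rows=[
    [[0, 0, -0.003, 0], [0, 0, -0.005, 0], [0, 0, -0.006, 0], [0, 0, -0.006, 0]],
  ],
)

```text
clock: 5.9
position: [0.6046, 0.208, 0.0302]
orientation: [[0.267, -0.964, 0.001], [-0.964, -0.267, 0.0], [0.0, -0.001, -1.0]]
wrist_force: [-1.5, -0.7, 2.3]
width: 0.0547
```

Contact (force flipped sign to +2 N). Release and rise.

>>> carry_out(
  rows=[
    [[0, 0, 0, 0], [0, 0, 0, 0], [0, 0, 0, 0], [0, 0, 0, 0], [0, 0, 0.005, 0], [0, 0, 0.02, 0], [0, 0, 0.04, 0], [0, 0, 0.07, 0]],
  ],
  hand=-1,
)

```text
clock: 6.7
position: [0.6036, 0.2077, 0.0999]
orientation: [[0.267, -0.964, -0.002], [-0.964, -0.267, -0.001], [-0.0, 0.002, -1.0]]
wrist_force: [0.6, -0.0, -0.5]
width: 0.0854
```

>>> carry_out(
  rows=[
    [[0, 0, 0.04, 0], [0, 0, 0.08, 0], [-0.015, -0.025, 0.11, -0.1], [-0.035, -0.06, 0.12, -0.2], [-0.055, -0.095, 0.12, -0.3], [-0.075, -0.13, 0.12, -0.4], [-0.095, -0.165, 0.11, -0.5], [-0.115, -0.19, 0.08, -0.535]],
  ],
)

```text
clock: 7.5
position: [0.4905, 0.0159, 0.1827]
orientation: [[-0.266, -0.964, 0.008], [-0.964, 0.266, -0.001], [-0.001, -0.009, -1.0]]
wrist_force: [0.7, -0.5, -0.5]
width: 0.0853
```

Run:
```python
from snap import *
from ov import *
st();d=snap(2)
x,y=.603,.207
I=[(rect(x,y,.27,.112,.056,.058),0),(rect(x,y,.27,.19,.11,.018),0)]
overlay(d["side"],I,200,200,200,170,4,"pics/o4.png")
overlay(d["top"],I,160,150,130,130,5,"pics/o5.png")
```

```text
7.5 [0.4905 0.0159 0.1827] yaw -1.8399 w 0.0853 [ 0.7 -0.5 -0.5]
```

View pics/o4.png

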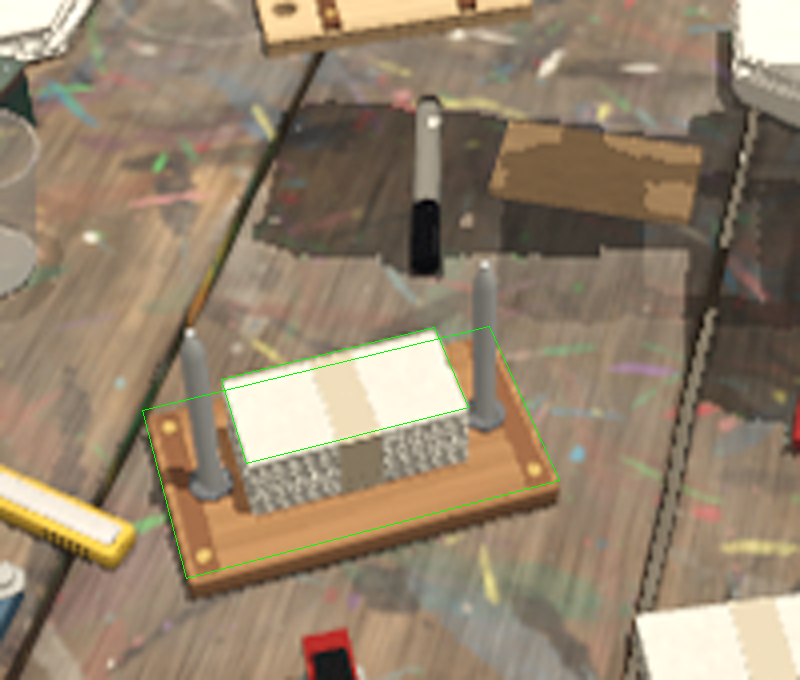

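View pics/o5.png

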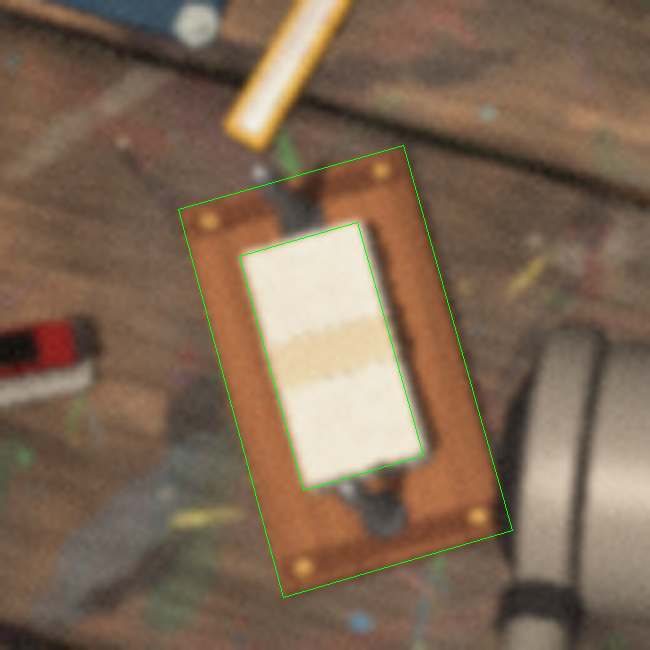

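Thick pack is well placed. Now the divider.

>>> carry_out(
  rows=[
    [[-0.015, -0.012, -0.03, 0], [-0.035, -0.029, -0.065, 0], [-0.035, -0.029, -0.1, 0], [-0.035, -0.029, -0.135, 0], [-0.035, -0.029, -0.16, 0], [-0.035, -0.029, -0.173, 0], [-0.035, -0.029, -0.18, 0], [-0.035, -0.029, -0.181, 0]],
  ],
)

```text
clock: 8.4
position: [0.4551, -0.0109, -0.0015]
orientation: [[-0.262, -0.965, 0.001], [-0.965, 0.262, -0.0], [-0.0, -0.001, -1.0]]
wrist_force: [1.0, -0.6, 0.6]
width: 0.0852
```

>>> carry_out(
  rows=[
    [[0, 0, 0, 0], [0, 0, 0, 0], [0, 0, 0, 0], [0, 0, 0, 0], [0, 0, 0, 0], [0, 0, 0, 0]],
  ],
  hand=1,
)

```text
clock: 9.0
position: [0.4552, -0.0112, -0.0]
orientation: [[-0.262, -0.965, 0.003], [-0.965, 0.262, -0.0], [-0.0, -0.003, -1.0]]
wrist_force: [-1.5, 0.5, 8.4]
width: 0.0591
```

>>> carry_out(
  rows=[
    [[0, 0, 0.01, 0], [0, 0, 0.03, 0], [0, 0, 0.06, 0], [0, 0, 0.1, 0], [0, 0, 0.1, 0], [0, 0, 0.1, 0]],
  ],
)

```text
clock: 9.6
position: [0.4549, -0.0112, 0.0998]
orientation: [[-0.262, -0.965, 0.003], [-0.965, 0.262, -0.001], [-0.0, -0.003, -1.0]]
wrist_force: [-0.3, -0.1, -0.9]
width: 0.0587
```

Run:
```python
from snap import *
from ov import *
s=st();d=snap(3)
x,y=.4546,-.0108
I=[(rect(x,y,-.265,.12,.062,.11),0)]
overlay(d["side"],I,280,150,150,120,5,"pics/o6.png")
```

```text
9.6 [ 0.4549 -0.0112  0.0998] yaw -1.836 w 0.0587 [-0.3 -0.1 -0.9]
```

View pics/o6.png

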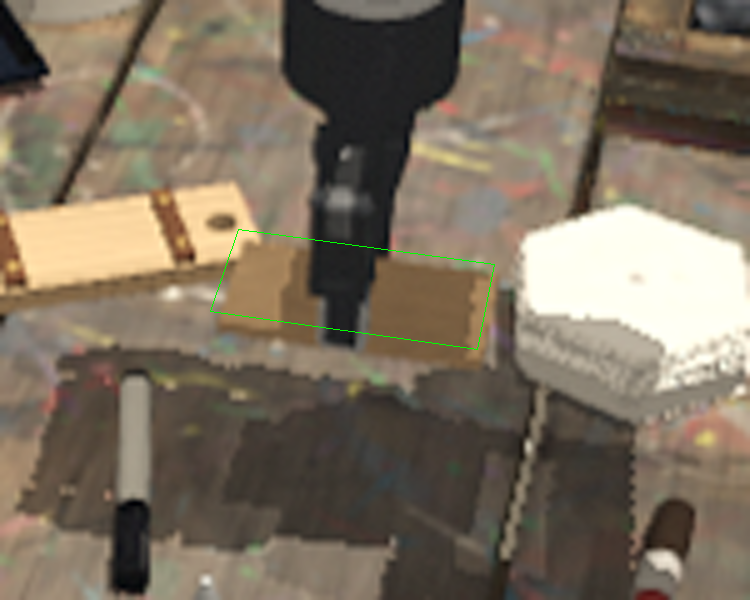

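>>> carry_out(
  rows=[
    [[0.01, 0.01, 0.03, 0.05], [0.025, 0.035, 0.055, 0.13], [0.045, 0.065, 0.065, 0.21], [0.065, 0.095, 0.065, 0.29], [0.085, 0.125, 0.065, 0.37], [0.105, 0.155, 0.065, 0.45], [0.125, 0.185, 0.065, 0.52], [0.14, 0.208, 0.065, 0.535]],
  ],
)

```text
clock: 10.5
position: [0.5944, 0.1986, 0.1613]
orientation: [[0.269, -0.963, -0.003], [-0.963, -0.269, -0.001], [-0.0, 0.003, -1.0]]
wrist_force: [0.6, -0.0, -1.3]
width: 0.0587
```

>>> carry_out(
  rows=[
    [[0.0085, 0.0095, 0, 0], [0.0085, 0.0095, 0, 0], [0.0085, 0.0095, 0, 0], [0.0085, 0.0095, 0, 0]],
  ],
)

```text
clock: 10.9
position: [0.6021, 0.2055, 0.1626]
orientation: [[0.266, -0.964, -0.002], [-0.964, -0.266, -0.001], [0.0, 0.002, -1.0]]
wrist_force: [0.5, -0.5, -0.9]
width: 0.0588
```

Run:
```python
from snap import *
from ov import *
s=st();d=snap(4)
x,y=.603,.207
I=[(rect(x,y,.27,.12,.062,.166),0)]
overlay(d["side"],I,200,200,200,170,4,"pics/o7.png")
```

```text
10.9 [0.6021 0.2055 0.1626] yaw -1.3018 w 0.0588 [ 0.5 -0.5 -0.9]
```

View pics/o7.png

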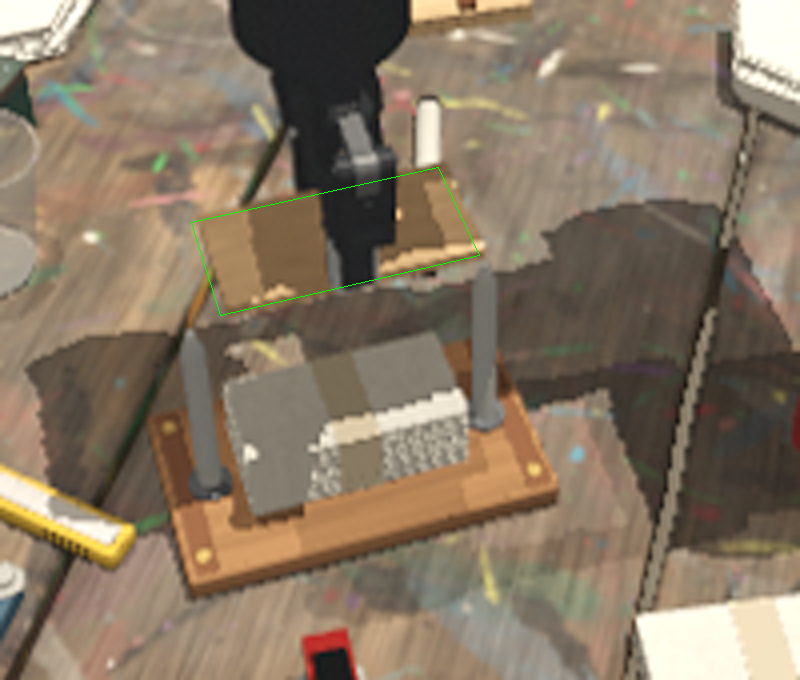

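>>> carry_out(
  rows=[
    [[0.001, 0.001, -0.02, 0], [0.001, 0.001, -0.045, 0], [0.001, 0.001, -0.07, 0], [0.001, 0.001, -0.088, 0], [0.001, 0.001, -0.098, 0], [0.001, 0.001, -0.102, 0], [0.001, 0.001, -0.102, 0]],
  ],
)

```text
clock: 11.7
position: [0.6039, 0.2072, 0.0615]
orientation: [[0.266, -0.964, 0.0], [-0.964, -0.266, -0.0], [0.0, -0.0, -1.0]]
wrist_force: [-0.0, -0.1, -0.5]
width: 0.059
```

>>> carry_out(
  rows=[
    [[0, 0, -0.002, 0], [0, 0, -0.004, 0], [0, 0, -0.005, 0], [0, 0, -0.005, 0]],
  ],
)

```text
clock: 12.1
position: [0.6044, 0.2076, 0.0581]
orientation: [[0.267, -0.964, 0.002], [-0.964, -0.267, 0.0], [0.0, -0.002, -1.0]]
wrist_force: [-2.5, 0.2, 6.4]
width: 0.059
```

>>> carry_out(
  rows=[
    [[0, 0, 0, 0], [0, 0, 0, 0], [0, 0, 0, 0], [0, 0, 0, 0], [0, 0, 0.01, 0], [0, 0, 0.03, 0], [0, 0, 0.07, 0], [0, 0, 0.11, 0]],
  ],
  hand=-1,
)

```text
clock: 12.9
position: [0.6034, 0.2073, 0.1676]
orientation: [[0.267, -0.964, -0.001], [-0.964, -0.267, -0.0], [0.0, 0.001, -1.0]]
wrist_force: [1.2, 0.2, -0.2]
width: 0.0854
```

>>> carry_out(
  rows=[
    [[-0.03, 0.02, 0.01, -0.05], [-0.06, 0.04, 0.01, -0.1], [-0.095, 0.063, 0.01, -0.15], [-0.13, 0.086, 0, -0.173], [-0.16, 0.107, -0.02, -0.173], [-0.18, 0.12, -0.04, -0.173], [-0.1927, 0.128, -0.06, -0.173], [-0.1927, 0.128, -0.06, -0.173]],
  ],
)

```text
clock: 13.7
position: [0.4082, 0.3355, 0.1048]
orientation: [[0.099, -0.995, -0.004], [-0.995, -0.099, -0.002], [0.002, 0.004, -1.0]]
wrist_force: [0.1, -0.5, 0.3]
width: 0.0852
```

Run:
```python
from snap import *
from ov import *
s=st();d=snap(5)
x,y=.603,.207
I=[(rect(x,y,.27,.12,.062,.066),0)]
overlay(d["side"],I,200,200,200,170,4,"pics/o8.png")
overlay(d["top"],I,130,150,150,130,5,"pics/o9.png")
```

```text
13.7 [0.4082 0.3355 0.1048] yaw -1.4716 w 0.0852 [ 0.1 -0.5  0.3]
```

View pics/o8.png

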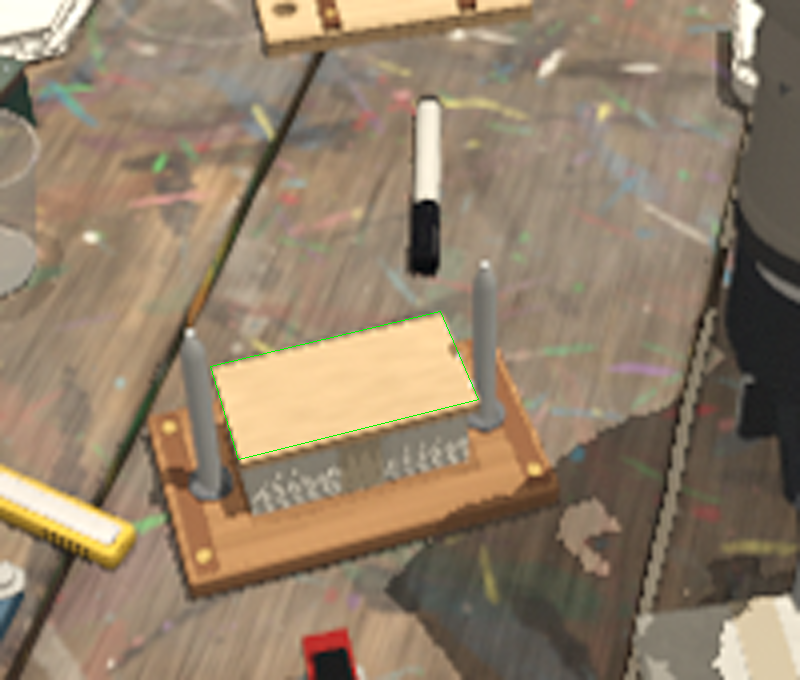

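View pics/o9.png

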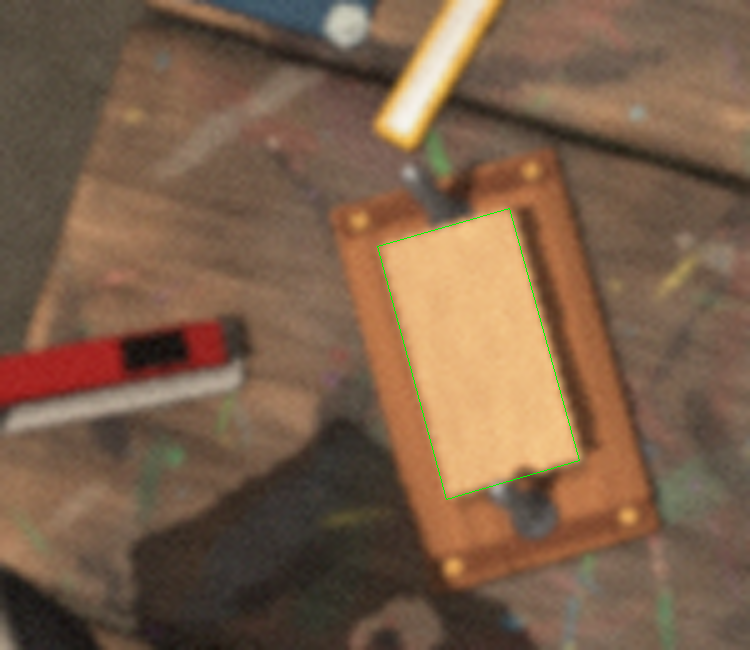

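Divider is centred. Now the thin pack.

>>> carry_out(
  rows=[
    [[0, 0, -0.02, 0], [0, 0, -0.045, 0], [0, 0, -0.07, 0], [0, 0, -0.09, 0], [0, 0, -0.1, 0], [0, 0, -0.103, 0], [0, 0, -0.103, 0]],
  ],
)

```text
clock: 14.5
position: [0.4121, 0.3355, 0.0041]
orientation: [[0.096, -0.995, 0.001], [-0.995, -0.096, 0.001], [-0.0, -0.001, -1.0]]
wrist_force: [-0.3, -0.3, 0.3]
width: 0.085
```

>>> carry_out(
  rows=[
    [[0, 0, 0, 0], [0, 0, 0, 0], [0, 0, 0, 0], [0, 0, 0, 0], [0, 0, 0, 0], [0, 0, 0, 0]],
  ],
  hand=1,
)

```text
clock: 15.1
position: [0.4118, 0.3358, 0.0047]
orientation: [[0.097, -0.995, 0.002], [-0.995, -0.097, 0.001], [-0.001, -0.002, -1.0]]
wrist_force: [0.1, -0.5, 6.2]
width: 0.0541
```

>>> carry_out(
  rows=[
    [[0, 0, 0.02, 0], [0, 0, 0.05, 0], [0, 0, 0.09, 0], [0, 0, 0.13, 0], [0.01, -0.007, 0.16, 0.02], [0.035, -0.023, 0.175, 0.06], [0.065, -0.043, 0.175, 0.11], [0.095, -0.063, 0.175, 0.173]],
  ],
)

```text
clock: 15.9
position: [0.507, 0.2721, 0.1798]
orientation: [[0.27, -0.963, 0.002], [-0.963, -0.27, 0.001], [-0.0, -0.002, -1.0]]
wrist_force: [0.5, 1.0, -1.2]
width: 0.0547
```

>>> carry_out(
  rows=[
    [[0.03, -0.02, 0, 0], [0.06, -0.04, 0, 0], [0.085, -0.057, 0, 0], [0.0967, -0.0658, 0, 0], [0.0967, -0.0658, 0, 0], [0.0967, -0.0658, 0, 0], [0.0967, -0.0658, 0, 0]],
  ],
)

```text
clock: 16.6
position: [0.6015, 0.2078, 0.1785]
orientation: [[0.268, -0.963, -0.001], [-0.963, -0.268, 0.0], [-0.0, 0.001, -1.0]]
wrist_force: [-0.5, -0.6, -1.5]
width: 0.0545
```

Run:
```python
from snap import *
from ov import *
s=st();d=snap(6)
x,y=s["position"][:2]
I=[(rect(x,y,.27,.112,.056,.195),0)]
overlay(d["side"],I,200,180,200,170,4,"pics/o10.png")
```

```text
16.6 [0.6015 0.2078 0.1785] yaw -1.2995 w 0.0545 [-0.5 -0.6 -1.5]
```

View pics/o10.png

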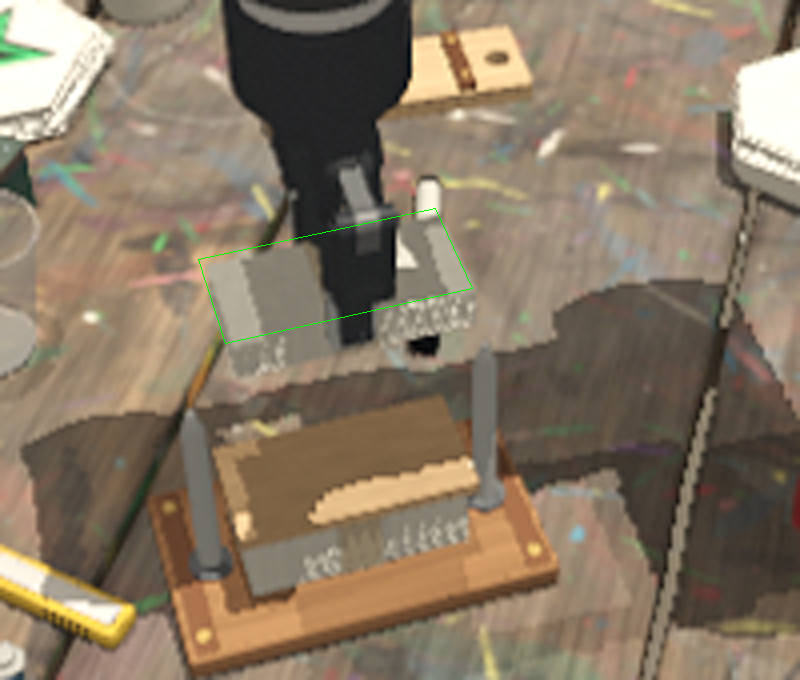

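>>> carry_out(
  rows=[
    [[0.001, 0.001, -0.02, 0], [0.001, 0.001, -0.045, 0], [0.001, 0.001, -0.07, 0], [0.001, 0.001, -0.09, 0], [0.001, 0.001, -0.1, 0], [0.001, 0.001, -0.104, 0], [0.001, 0.001, -0.104, 0]],
  ],
)

```text
clock: 17.4
position: [0.6038, 0.2079, 0.0746]
orientation: [[0.267, -0.964, 0.0], [-0.964, -0.267, -0.0], [0.0, -0.0, -1.0]]
wrist_force: [-0.4, -0.2, -1.0]
width: 0.0542
```

>>> carry_out(
  rows=[
    [[0, 0, -0.002, 0], [0, 0, -0.004, 0], [0, 0, -0.0055, 0], [0, 0, -0.0055, 0]],
  ],
)

```text
clock: 17.8
position: [0.6044, 0.2077, 0.0709]
orientation: [[0.266, -0.964, 0.002], [-0.964, -0.266, 0.0], [0.0, -0.002, -1.0]]
wrist_force: [-3.2, -1.2, 7.8]
width: 0.0544
```

>>> carry_out(
  rows=[
    [[0, 0, 0, 0], [0, 0, 0, 0], [0, 0, 0, 0], [0, 0, 0, 0], [0, 0, 0.01, 0], [0, 0, 0.03, 0], [0, 0, 0.07, 0], [0, 0, 0.115, 0]],
  ],
  hand=-1,
)

```text
clock: 18.6
position: [0.603, 0.2074, 0.1845]
orientation: [[0.267, -0.964, -0.003], [-0.964, -0.267, -0.001], [-0.0, 0.003, -1.0]]
wrist_force: [1.4, 0.1, 0.4]
width: 0.0852
```

>>> carry_out(
  rows=[
    [[-0.002, -0.03, 0.01, -0.02], [-0.006, -0.075, 0.01, -0.04], [-0.01, -0.12, 0.01, -0.078], [-0.013, -0.165, 0.01, -0.078], [-0.016, -0.21, 0.01, -0.078], [-0.019, -0.255, 0.01, -0.078], [-0.022, -0.3, 0.01, -0.078], [-0.025, -0.34, -0.01, -0.078]],
  ],
)

```text
clock: 19.4
position: [0.5801, -0.1352, 0.1771]
orientation: [[0.19, -0.982, 0.006], [-0.982, -0.19, -0.003], [0.004, -0.006, -1.0]]
wrist_force: [1.0, -0.1, -0.1]
width: 0.0855
```

>>> carry_out(
  rows=[
    [[-0.0037, -0.03, -0.02, 0], [-0.0037, -0.0483, -0.05, 0], [-0.0037, -0.0483, -0.08, 0], [-0.0037, -0.0483, -0.08, 0]],
  ],
)

```text
clock: 19.8
position: [0.5726, -0.1805, 0.0904]
orientation: [[0.189, -0.982, -0.007], [-0.982, -0.189, 0.003], [-0.004, 0.006, -1.0]]
wrist_force: [0.0, 0.8, -1.1]
width: 0.0855
```

Run:
```python
from snap import *
from ov import *
s=st();d=snap(7)
x,y=.603,.207
I=[(rect(x,y,.27,.112,.056,.086),0)]
overlay(d["side"],I,200,180,200,170,4,"pics/o11.png")
overlay(d["top"],I,130,150,150,130,5,"pics/o12.png")
```

```text
19.8 [ 0.5726 -0.1805  0.0904] yaw -1.3805 w 0.0855 [ 0.   0.8 -1.1]
```

View pics/o11.png

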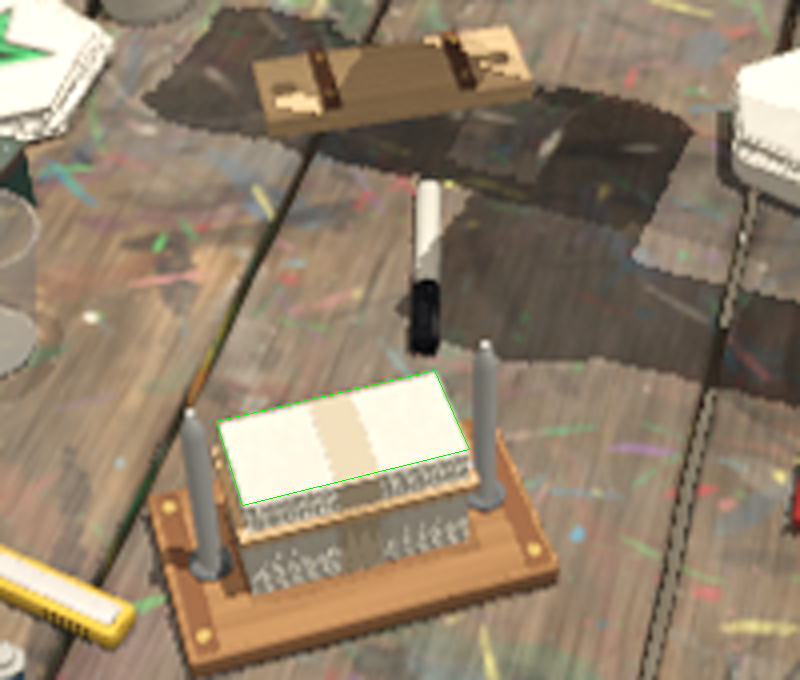

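View pics/o12.png

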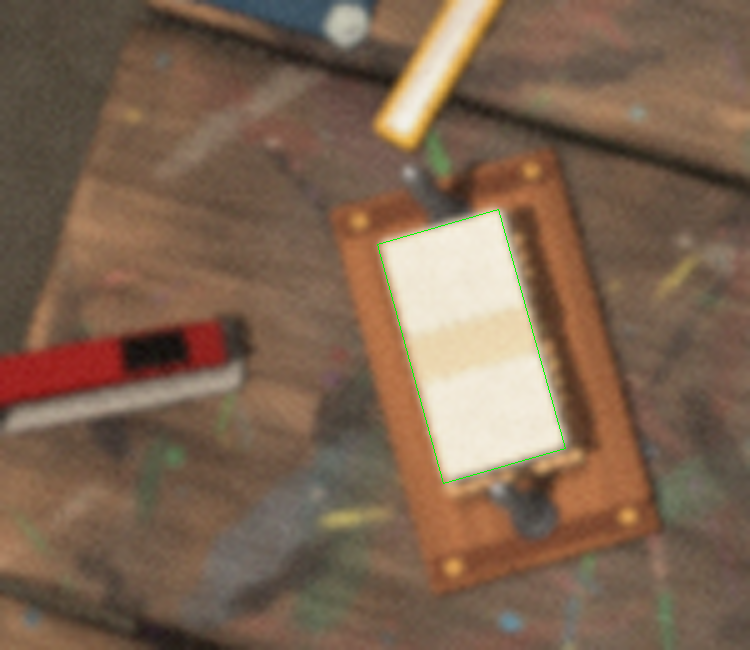

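>>> carry_out(
  rows=[
    [[0, 0, -0.02, 0], [0, 0, -0.045, 0], [0, 0, -0.07, 0], [0, 0, -0.085, 0], [0, 0, -0.093, 0], [0, 0, -0.095, 0], [0, 0, -0.095, 0]],
  ],
)

```text
clock: 20.6
position: [0.5758, -0.1809, -0.0003]
orientation: [[0.191, -0.982, 0.001], [-0.982, -0.191, -0.001], [0.001, -0.001, -1.0]]
wrist_force: [-0.1, -0.2, -0.3]
width: 0.0856
```

>>> carry_out(
  rows=[
    [[0, 0, 0, 0], [0, 0, 0, 0], [0, 0, 0, 0], [0, 0, 0, 0], [0, 0, 0, 0], [0, 0, 0, 0]],
  ],
  hand=1,
)

```text
clock: 21.2
position: [0.5759, -0.181, 0.0004]
orientation: [[0.191, -0.982, 0.002], [-0.982, -0.191, -0.001], [0.001, -0.002, -1.0]]
wrist_force: [0.1, -0.3, 6.1]
width: 0.062
```

>>> carry_out(
  rows=[
    [[0, 0, 0.02, 0], [0, 0, 0.05, 0], [0, 0, 0.09, 0], [0, 0, 0.13, 0], [0, 0, 0.16, 0], [0.001, 0.02, 0.18, 0], [0.003, 0.055, 0.18, 0.04], [0.006, 0.095, 0.18, 0.078]],
  ],
)

```text
clock: 22.0
position: [0.5812, -0.0857, 0.1802]
orientation: [[0.266, -0.964, 0.002], [-0.964, -0.266, -0.001], [0.001, -0.002, -1.0]]
wrist_force: [-0.2, 0.4, -1.8]
width: 0.0622
```

>>> carry_out(
  rows=[
    [[0.003, 0.04, 0, 0], [0.006, 0.08, 0, 0], [0.009, 0.12, 0, 0], [0.012, 0.16, 0, 0], [0.015, 0.2, 0, 0], [0.018, 0.24, 0, 0], [0.02, 0.27, 0, 0], [0.0217, 0.29, 0, 0]],
  ],
)

```text
clock: 22.8
position: [0.6024, 0.2068, 0.1791]
orientation: [[0.268, -0.963, 0.0], [-0.963, -0.268, 0.0], [-0.0, -0.0, -1.0]]
wrist_force: [0.7, 0.2, -1.3]
width: 0.0618
```

>>> carry_out(
  rows=[
    [[0, 0.0023, 0, 0], [0, 0.0023, 0, 0], [0, 0.0023, 0, 0], [0, 0.0023, 0, 0]],
  ],
)

```text
clock: 23.2
position: [0.6029, 0.2054, 0.179]
orientation: [[0.265, -0.964, -0.0], [-0.964, -0.265, -0.0], [0.0, 0.0, -1.0]]
wrist_force: [0.2, -0.4, -2.4]
width: 0.062
```

Run:
```python
from snap import *
from ov import *
s=st();d=snap(8)
x,y=s["position"][:2]
I=[(rect(x,y,.27,.176,.064,.195),0)]
overlay(d["side"],I,200,180,200,170,4,"pics/o13.png")
crop(d["side"],200,180,200,170,4,"pics/o13b.png")
```

```text
23.2 [0.6029 0.2054 0.179 ] yaw -1.3025 w 0.062 [ 0.2 -0.4 -2.4]
```

View pics/o13.png

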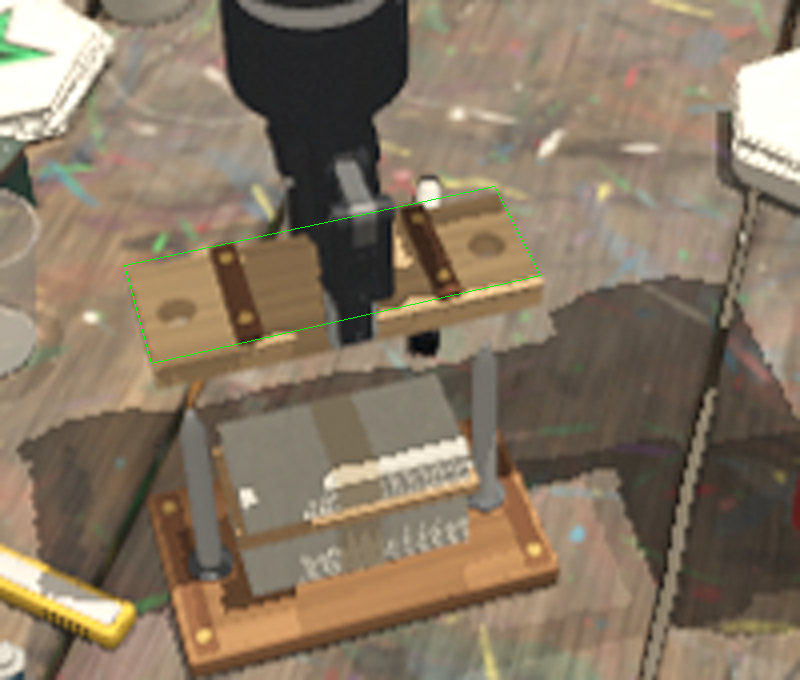

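View pics/o13b.png

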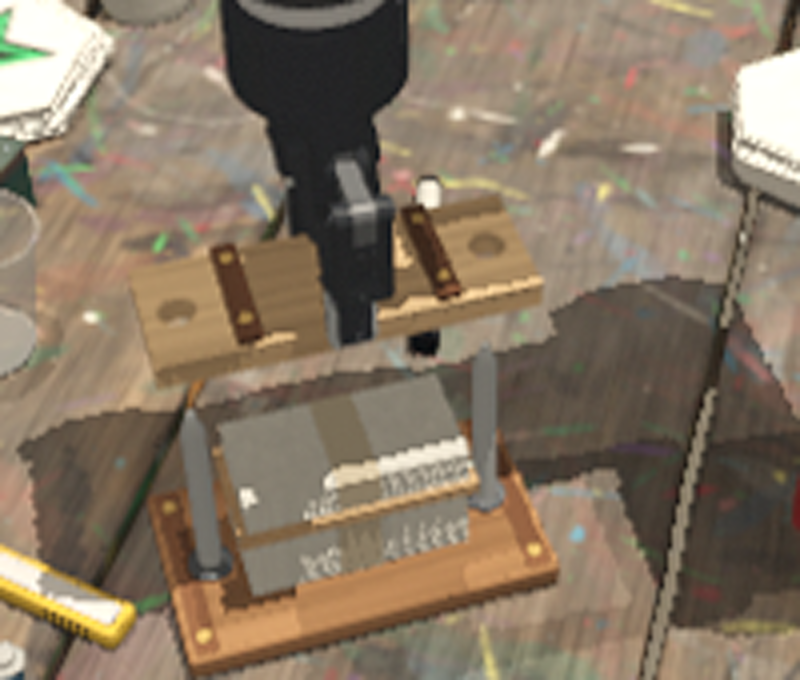

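Run:
```python
from h import *
d=pickle.load(open("im8.pkl","rb"))["side"]
a=[d["color"][v:v+40,u:u+50,::-1] for u,v in((222,237),(297,220),(222,270),(297,252))]
f=lambda x:cv2.resize(x,None,fx=7,fy=7,interpolation=cv2.INTER_CUBIC)
cv2.imwrite("pics/z1.png",np.vstack([np.hstack([f(a[0]),f(a[1])]),np.hstack([f(a[2]),f(a[3])])]))
```

```text
(no output)
```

View pics/z1.png

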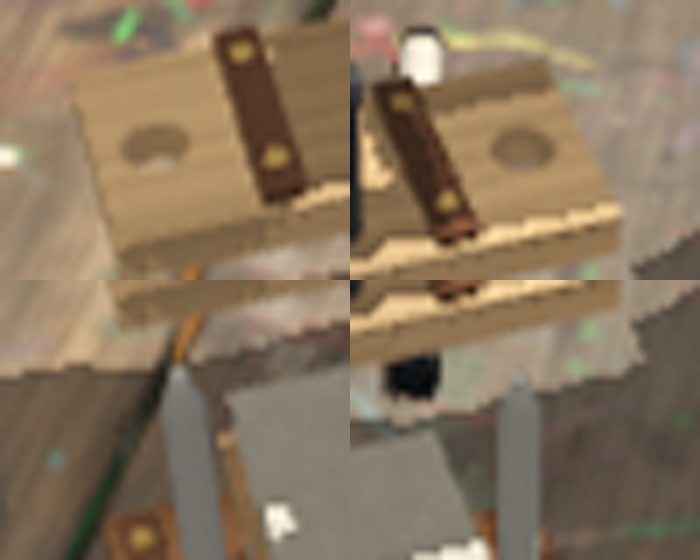

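Run:
```python
from h import *
from m import px
d=pickle.load(open("im8.pkl","rb"))["side"]
for zt in (.191,.195):
    h=np.r_[px([(155,146)],222,237,7),px([(173,149)],297,220,7)]
    H=toplane(d,h,zt);print(H.round(4),H.mean(0).round(4),np.linalg.norm(H[0]-H[1]).round(4),np.arctan2(*(H[0]-H[1])[1::-1]).round(3))
t=np.r_[px([(179,87)],222,270,7),px([(171,95)],297,252,7)]
P=toplane(d,t,.130);print(P.round(4),P.mean(0).round(4),np.linalg.norm(P[0]-P[1]).round(4),np.arctan2(*(P[0]-P[1])[1::-1]).round(3))
```

```text
[[0.6712 0.2248 0.191 ]
 [0.5319 0.1877 0.191 ]] [0.6016 0.2062 0.191 ] 0.1441 0.26
[[0.6705 0.2289 0.195 ]
 [0.5322 0.192  0.195 ]] [0.6014 0.2105 0.195 ] 0.1431 0.26
[[0.6708 0.2275 0.13  ]
 [0.5321 0.1901 0.13  ]] [0.6015 0.2088 0.13  ] 0.1436 0.263
```

>>> carry_out(
  rows=[
    [[0, 0.001, -0.015, 0], [0, 0.001, -0.03, 0], [0, 0.001, -0.04, 0], [0, 0.001, -0.05, 0], [0, 0.001, -0.056, 0], [0, 0.001, -0.06, 0], [0, 0.001, -0.06, 0]],
  ],
)

```text
clock: 24.0
position: [0.6027, 0.2075, 0.1184]
orientation: [[0.267, -0.964, -0.001], [-0.964, -0.267, -0.0], [0.0, 0.001, -1.0]]
wrist_force: [-0.0, 0.4, -2.0]
width: 0.0622
```

Run:
```python
from snap import *
s=st();d=snap(9)
crop(d["side"],200,180,200,170,4,"pics/o14.png")
```

```text
24.0 [0.6027 0.2075 0.1184] yaw -1.301 w 0.0622 [-0.   0.4 -2. ]
```

View pics/o14.png

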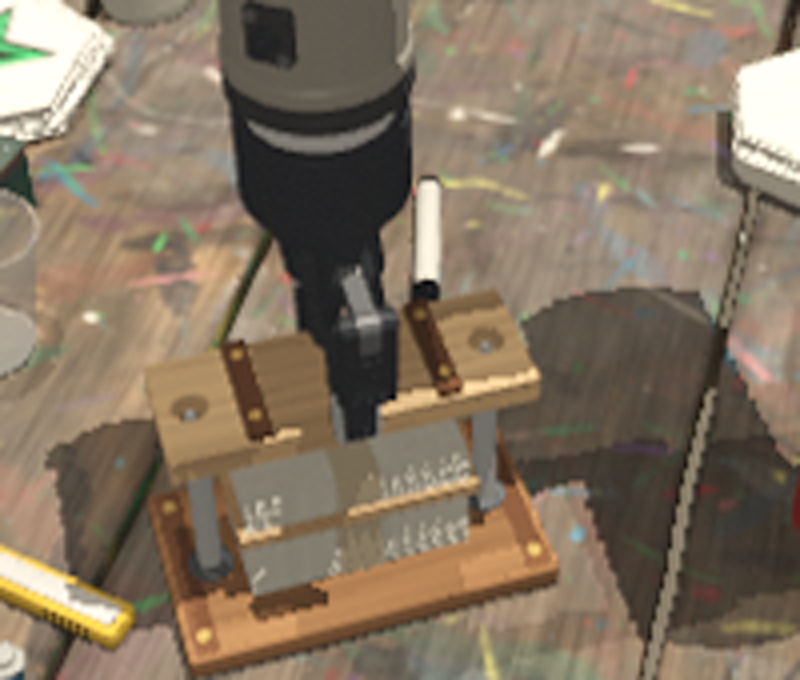

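Posts are in both holes without force: tips visible at (189,408) and (485,340). Lower the rest of the way.

>>> carry_out(
  rows=[
    [[0, 0, -0.007, 0], [0, 0, -0.014, 0], [0, 0, -0.02, 0], [0, 0, -0.025, 0], [0, 0, -0.029, 0], [0, 0, -0.029, 0]],
  ],
)

```text
clock: 24.7
position: [0.6024, 0.2075, 0.089]
orientation: [[0.267, -0.964, -0.001], [-0.964, -0.267, -0.0], [0.0, 0.001, -1.0]]
wrist_force: [-0.8, -0.2, -2.2]
width: 0.0618
```

>>> carry_out(
  rows=[
    [[0, 0, -0.002, 0], [0, 0, -0.004, 0], [0, 0, -0.005, 0], [0, 0, -0.005, 0]],
  ],
)

```text
clock: 25.1
position: [0.6031, 0.2077, 0.0864]
orientation: [[0.267, -0.964, 0.001], [-0.964, -0.267, 0.0], [0.0, -0.001, -1.0]]
wrist_force: [-2.8, -1.5, 5.8]
width: 0.0622
```

>>> carry_out(
  rows=[
    [[0, 0, 0, 0], [0, 0, 0, 0], [0, 0, 0, 0], [0, 0, 0, 0], [0, 0, 0.01, 0], [0, 0, 0.035, 0], [0, 0, 0.08, 0], [0, 0, 0.125, 0]],
  ],
  hand=-1,
)

```text
clock: 25.9
position: [0.6024, 0.2075, 0.2114]
orientation: [[0.267, -0.964, -0.001], [-0.964, -0.267, -0.0], [0.0, 0.001, -1.0]]
wrist_force: [1.0, 0.4, 0.1]
width: 0.0851
```

>>> carry_out(
  rows=[
    [[-0.01, -0.03, 0, 0], [-0.025, -0.07, 0, 0], [-0.04, -0.11, 0, 0], [-0.055, -0.15, 0, 0], [-0.07, -0.19, 0, 0], [-0.085, -0.23, 0, 0], [-0.1, -0.27, 0, 0], [-0.115, -0.31, 0, 0]],
  ],
)

```text
clock: 26.7
position: [0.4871, -0.1039, 0.2108]
orientation: [[0.267, -0.964, 0.001], [-0.964, -0.267, -0.001], [0.001, -0.001, -1.0]]
wrist_force: [0.3, -0.6, -0.4]
width: 0.0855
```

>>> carry_out(
  rows=[
    [[-0.015, -0.04, 0, 0], [-0.03, -0.08, 0, 0], [-0.045, -0.12, -0.01, 0], [-0.06, -0.16, -0.03, 0], [-0.075, -0.2, -0.05, 0], [-0.085, -0.23, -0.07, 0], [-0.09, -0.248, -0.08, 0], [-0.09, -0.248, -0.08, 0]],
  ],
)

```text
clock: 27.5
position: [0.3965, -0.3522, 0.1289]
orientation: [[0.263, -0.965, -0.001], [-0.965, -0.263, 0.001], [-0.001, 0.001, -1.0]]
wrist_force: [0.3, 0.9, -1.0]
width: 0.0853
```

Run:
```python
from snap import *
from ov import *
s=st();d=snap(10)
x,y=.603,.207
I=[(rect(x,y,.27,.176,.064,.100),0)]
overlay(d["side"],I,200,180,200,170,4,"pics/o15.png")
overlay(d["top"],I,130,150,150,130,5,"pics/o16.png")
crop(d["side"],310,100,120,100,6,"pics/o17.png")
```

```text
27.5 [ 0.3965 -0.3522  0.1289] yaw -1.3042 w 0.0853 [ 0.3  0.9 -1. ]
```

View pics/o15.png

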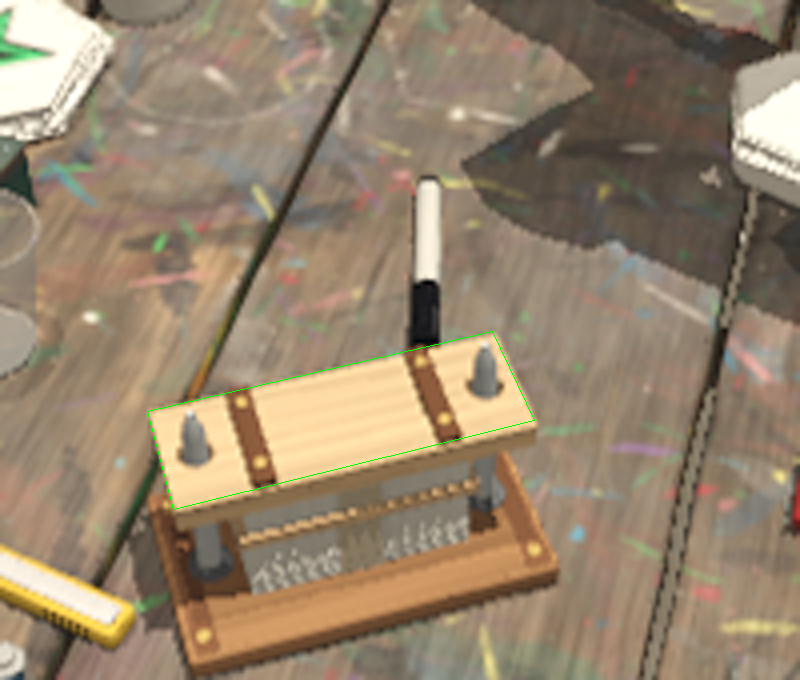

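View pics/o16.png

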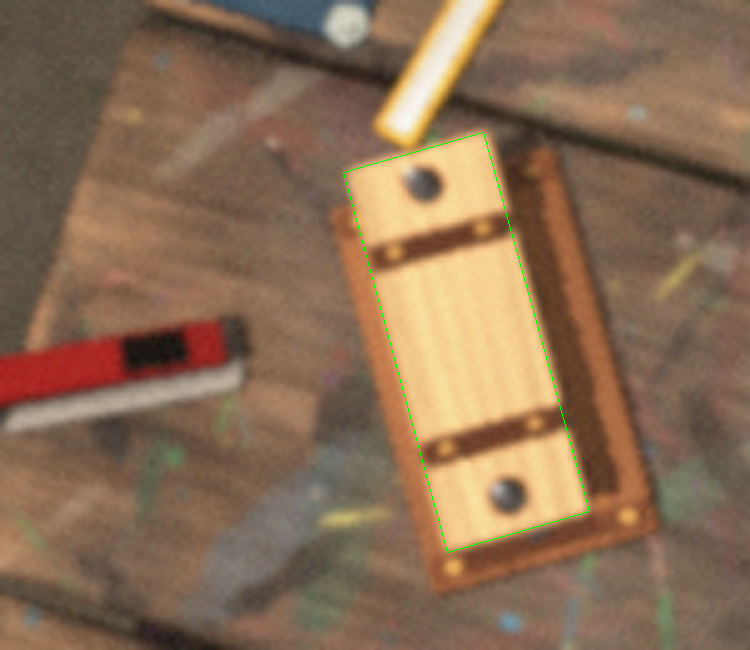

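View pics/o17.png

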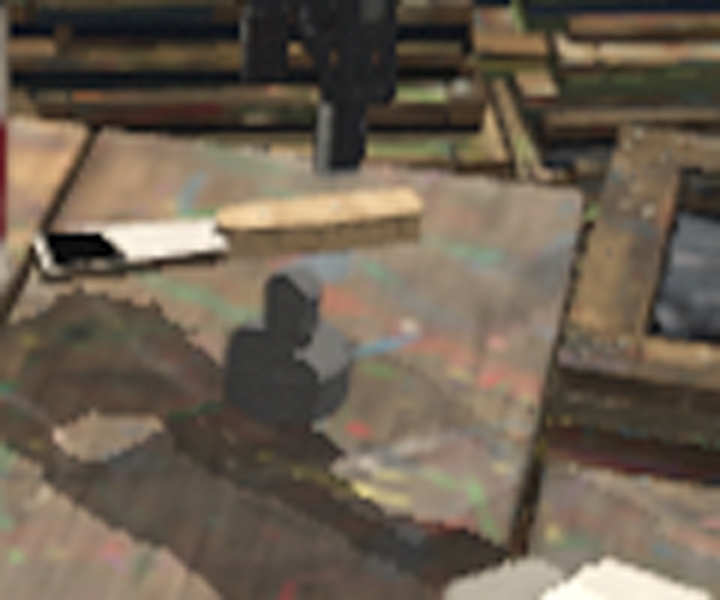

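Run:
```python
from h import *
D=pickle.load(open("im10.pkl","rb"));d=D["side"]
f=lambda p:((proj(d,p)-[310,100]+.5)*6-.5).round()
print(f([[.3965,-.3522,.1289],[.3965,-.3522,.142],[.398,-.35,.05],[.398,-.35,.064],[.398,-.35,.03]]))
crop(D["top"],430,270,80,80,7,"pics/z2.png")
o=D["top"];crop(pickle.load(open("im5.pkl","rb"))["side"],330,110,50,60,10,"pics/z3.png")
```

```text
[[298. 150.]
 [300. 125.]
 [286. 300.]
 [287. 275.]
 [283. 336.]]
```

View pics/z3.png

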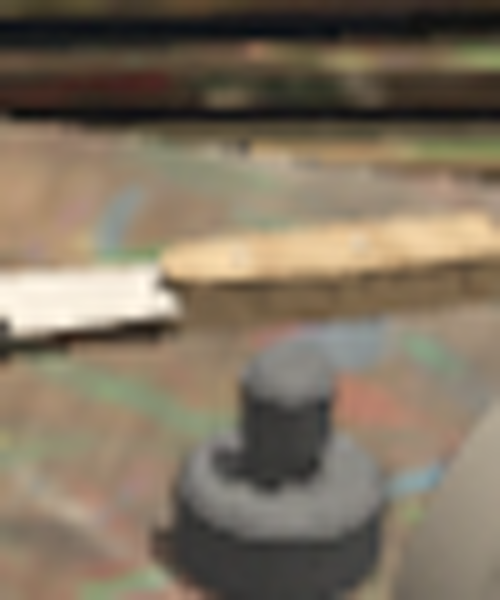

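>>> carry_out(
  rows=[
    [[-0.0015, -0.0005, -0.02, 0], [-0.0015, -0.0005, -0.045, 0], [-0.0015, -0.0005, -0.065, 0], [-0.0015, -0.0005, -0.08, 0], [-0.0015, -0.0005, -0.089, 0], [-0.0015, -0.0005, -0.0925, 0], [-0.0015, -0.0005, -0.0925, 0]],
  ],
)

```text
clock: 28.3
position: [0.3968, -0.3506, 0.0378]
orientation: [[0.267, -0.964, 0.0], [-0.964, -0.267, -0.0], [0.001, -0.0, -1.0]]
wrist_force: [0.4, 0.6, -0.2]
width: 0.0853
```

>>> carry_out(
  rows=[
    [[0, 0, 0, 0], [0, 0, 0, 0], [0, 0, 0, 0], [0, 0, 0, 0], [0, 0, 0, 0], [0, 0, 0, 0], [0, 0, 0, 0], [0, 0, 0, 0]],
  ],
  hand=1,
)

```text
clock: 29.1
position: [0.3963, -0.3508, 0.0378]
orientation: [[0.267, -0.964, 0.0], [-0.964, -0.267, -0.0], [0.0, -0.0, -1.0]]
wrist_force: [-1.7, 4.1, 5.6]
width: 0.0256
```

>>> carry_out(
  rows=[
    [[0, 0, 0.005, 0], [0, 0, 0.02, 0], [0, 0, 0.04, 0], [0, 0, 0.06, 0], [0, 0, 0.06, 0]],
  ],
)

```text
clock: 29.6
position: [0.3971, -0.3519, 0.099]
orientation: [[0.267, -0.964, 0.002], [-0.964, -0.267, -0.003], [0.004, -0.002, -1.0]]
wrist_force: [-0.0, -0.2, -6.9]
width: 0.026
```

Run:
```python
from snap import *
s=st();d=snap(11)
crop(d["side"],310,80,120,100,6,"pics/o18.png")
```

```text
29.6 [ 0.3971 -0.3519  0.099 ] yaw -1.301 w 0.026 [-0.  -0.2 -6.9]
```

View pics/o18.png

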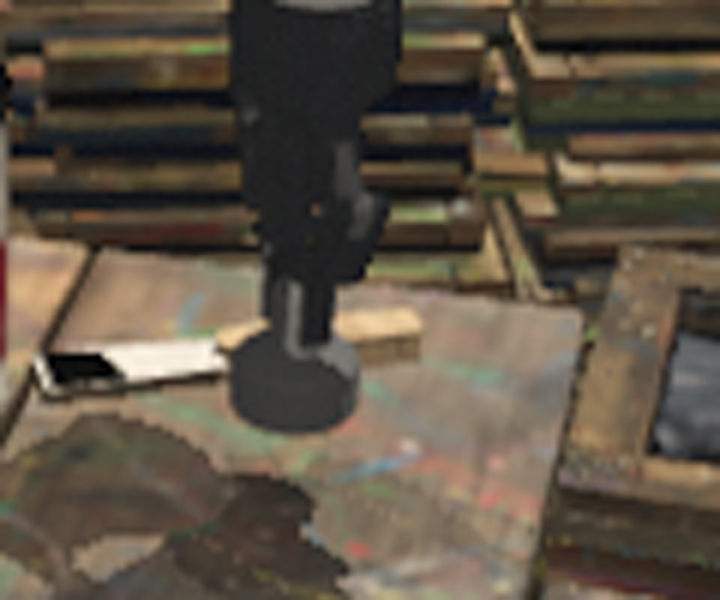

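>>> carry_out(
  rows=[
    [[0, 0, 0.02, 0], [0, 0, 0.05, 0], [0, 0, 0.08, 0], [0, 0.01, 0.11, 0], [0.007, 0.03, 0.13, 0], [0.017, 0.055, 0.14, 0], [0.03, 0.085, 0.14, 0], [0.043, 0.118, 0.14, 0]],
  ],
)

```text
clock: 30.5
position: [0.439, -0.2319, 0.2358]
orientation: [[0.265, -0.964, -0.002], [-0.964, -0.265, 0.001], [-0.002, 0.002, -1.0]]
wrist_force: [1.1, -0.6, -6.3]
width: 0.0257
```

>>> carry_out(
  rows=[
    [[0.013, 0.035, 0, 0], [0.026, 0.07, 0, 0], [0.039, 0.105, 0, 0], [0.052, 0.14, 0, 0], [0.065, 0.175, 0, 0], [0.078, 0.21, 0, 0], [0.091, 0.245, 0, 0], [0.104, 0.28, 0, 0]],
  ],
)

```text
clock: 31.3
position: [0.5428, 0.0486, 0.2351]
orientation: [[0.267, -0.964, -0.004], [-0.964, -0.267, -0.0], [-0.001, 0.004, -1.0]]
wrist_force: [1.5, -0.3, -5.9]
width: 0.0262
```

>>> carry_out(
  rows=[
    [[0.013, 0.035, 0, 0], [0.025, 0.068, 0, 0], [0.037, 0.1, 0, 0], [0.047, 0.127, 0, 0], [0.054, 0.146, 0, 0], [0.058, 0.156, 0, 0], [0.0595, 0.1595, 0, 0], [0.0595, 0.1595, 0, 0]],
  ],
)

```text
clock: 32.1
position: [0.6025, 0.2062, 0.2362]
orientation: [[0.267, -0.964, -0.002], [-0.964, -0.267, -0.001], [0.0, 0.002, -1.0]]
wrist_force: [0.7, -0.9, -6.8]
width: 0.0258
```

>>> carry_out(
  rows=[
    [[0, 0, -0.005, 0], [0, 0, -0.015, 0], [0, 0, -0.025, 0], [0, 0, -0.035, 0], [0, 0, -0.04, 0], [0, 0, -0.04, 0], [0, 0, -0.04, 0]],
  ],
)

```text
clock: 32.8
position: [0.6029, 0.2066, 0.1974]
orientation: [[0.267, -0.964, 0.0], [-0.964, -0.267, -0.0], [0.0, -0.0, -1.0]]
wrist_force: [0.7, -0.1, -6.9]
width: 0.0261
```

Run:
```python
from snap import *
from ov import *
s=st();d=snap(12)
t=np.linspace(0,2*np.pi,60)
zb=.16
I=[(np.c_[.603+.031*np.cos(t),.207+.031*np.sin(t),0*t+zb],0),(np.c_[.603+.031*np.cos(t),.207+.031*np.sin(t),0*t+zb+.03],0)]
overlay(d["side"],I,200,160,200,170,4,"pics/o19.png")
```

```text
32.8 [0.6029 0.2066 0.1974] yaw -1.301 w 0.0261 [ 0.7 -0.1 -6.9]
```

View pics/o19.png

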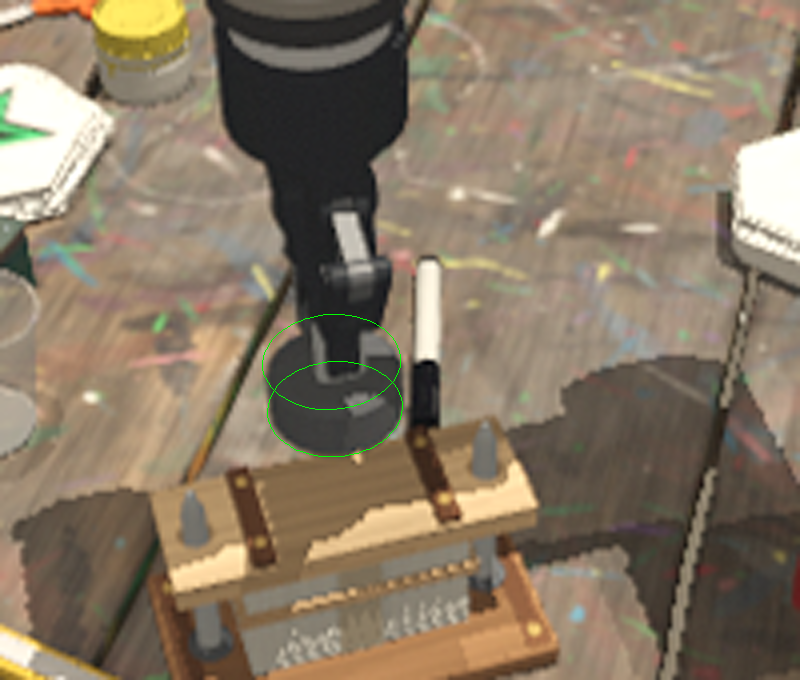

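>>> carry_out(
  rows=[
    [[0, 0, -0.008, 0], [0, 0, -0.018, 0], [0, 0, -0.028, 0], [0, 0, -0.038, 0], [0, 0, -0.046, 0], [0, 0, -0.051, 0], [0, 0, -0.053, 0], [0, 0, -0.053, 0]],
  ],
)

```text
clock: 33.7
position: [0.6028, 0.2066, 0.1441]
orientation: [[0.267, -0.964, -0.0], [-0.964, -0.267, -0.0], [0.0, 0.0, -1.0]]
wrist_force: [-0.6, 1.0, -5.8]
width: 0.0258
```

>>> carry_out(
  rows=[
    [[0, 0, -0.001, 0], [0, 0, -0.002, 0], [0, 0, -0.003, 0], [0, 0, -0.004, 0], [0, 0, -0.005, 0], [0, 0, -0.005, 0]],
  ],
)

```text
clock: 34.3
position: [0.6027, 0.2066, 0.1392]
orientation: [[0.267, -0.964, -0.0], [-0.964, -0.267, -0.0], [0.0, 0.0, -1.0]]
wrist_force: [-0.6, -0.6, -6.0]
width: 0.0259
```

Not yet in contact; continue 1 mm per row.

>>> carry_out(
  rows=[
    [[0, 0, -0.001, 0], [0, 0, -0.002, 0], [0, 0, -0.003, 0], [0, 0, -0.003, 0]],
  ],
)

```text
clock: 34.7
position: [0.6031, 0.2068, 0.1378]
orientation: [[0.267, -0.964, 0.002], [-0.964, -0.267, 0.0], [0.0, -0.002, -1.0]]
wrist_force: [-3.3, -0.3, 5.3]
width: 0.0258
```

>>> carry_out(
  rows=[
    [[0, 0, 0.0005, 0], [0, 0, 0.0005, 0], [0, 0, 0.0005, 0], [0, 0, 0.0005, 0], [0, 0, 0.0005, 0], [0, 0, 0.0005, 0], [0, 0, 0.0005, 0]],
  ],
  hand=-1,
)

```text
clock: 35.4
position: [0.6028, 0.2066, 0.1368]
orientation: [[0.267, -0.964, 0.0], [-0.964, -0.267, -0.0], [0.0, 0.0, -1.0]]
wrist_force: [1.0, 0.6, -0.7]
width: 0.0852
```

>>> carry_out(
  rows=[
    [[0, 0, 0.01, 0], [0, 0, 0.03, 0], [0, 0, 0.06, 0], [0, 0, 0.1, 0], [0, -0.03, 0.12, 0], [-0.01, -0.07, 0.12, 0], [-0.02, -0.11, 0.12, 0], [-0.03, -0.15, 0.12, 0]],
  ],
)

```text
clock: 36.2
position: [0.5723, 0.0553, 0.2579]
orientation: [[0.267, -0.964, 0.001], [-0.964, -0.267, -0.0], [0.001, -0.001, -1.0]]
wrist_force: [-0.1, 0.5, -0.0]
width: 0.0854
```

>>> carry_out(
  rows=[
    [[-0.02, -0.04, 0, 0], [-0.04, -0.08, 0, 0], [-0.05, -0.11, 0, 0], [-0.05, -0.11, 0, 0], [-0.05, -0.11, 0, 0]],
  ],
)

```text
clock: 36.7
position: [0.5229, -0.0537, 0.2577]
orientation: [[0.265, -0.964, 0.001], [-0.964, -0.265, 0.0], [0.0, -0.001, -1.0]]
wrist_force: [-0.7, -0.2, 0.6]
width: 0.0854
```

Run:
```python
from snap import *
from ov import *
s=st();d=snap(13)
t=np.linspace(0,2*np.pi,60)
I=[(np.c_[.603+r*np.cos(t),.207+r*np.sin(t),0*t+z],0) for r,z in((.031,.1),(.031,.13),(.014,.155))]+[(rect(.603,.207,.27,.176,.064,.100),0)]
overlay(d["side"],I,200,180,200,170,4,"pics/o20.png")
overlay(d["top"],I,130,150,150,130,5,"pics/o21.png")
```

```text
36.7 [ 0.5229 -0.0537  0.2577] yaw -1.3027 w 0.0854 [-0.7 -0.2  0.6]
```

View pics/o20.png

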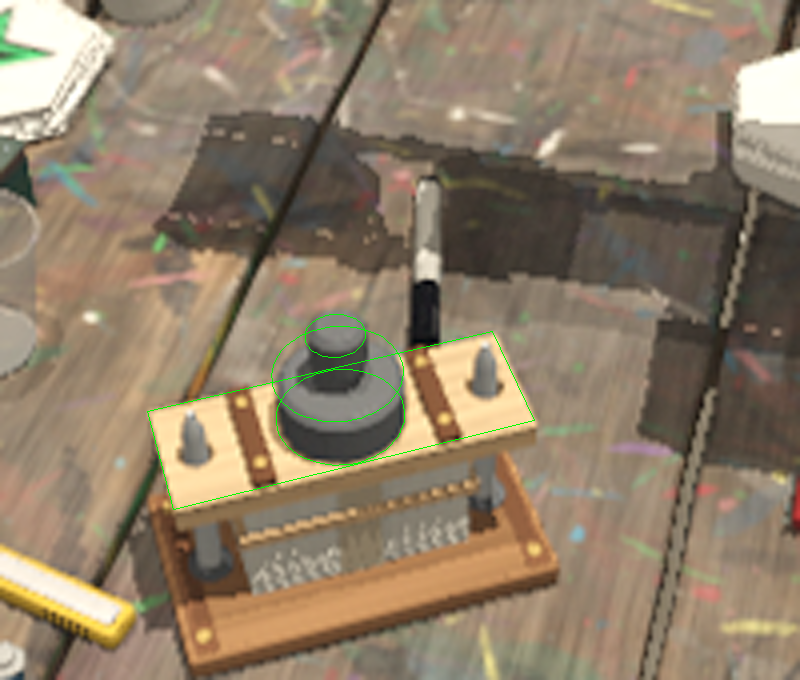

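View pics/o21.png

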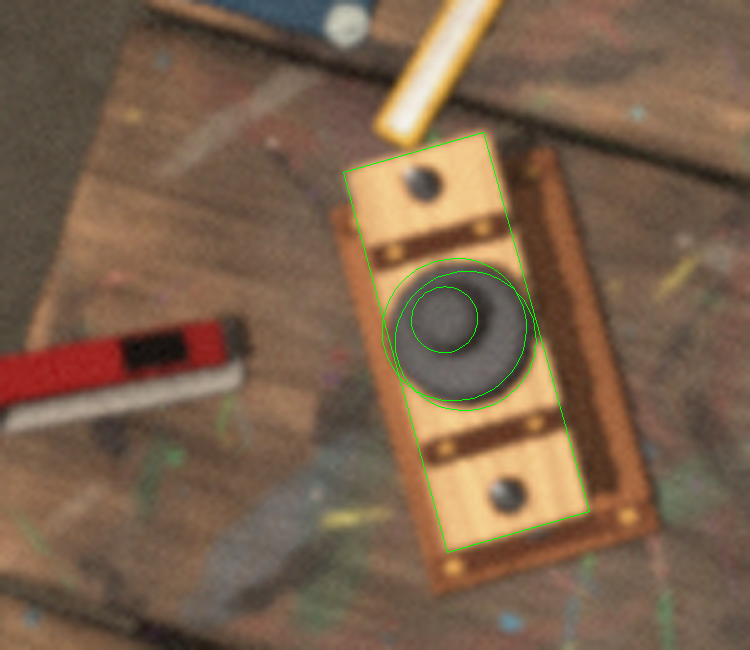

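The weight stands upright between the battens on the seated board, within about 2–3 mm of centre. The arm is clear, so I'm handing in.

```bash
python3 -c "
from cell import env
env.hand_in();print(env.get_state()['clock'])"
```

```text
the job is handed in; nothing more can be done
the job is handed in; nothing more can be done
```

I loaded the press in the stated order: thick pack, divider, thin pack, pressing board over both posts, then the iron weight. I handed it in at about 37 s of the 131 s allowed. The hand-in reported no verdict, and I read no state after it.

- **Layers:** I compared each layer with both cameras after placing it. Each lay within about 1–3 mm of the press centre (0.603, 0.207), with its long side along the post line. At handing in both post tips showed through the board.
- **Weight:** I lowered it at about 1 mm per 0.1 s until contact, which read about 5 N upward, then released it. In the last pictures it stands upright between the battens, 2–3 mm from centre.
- **Robot:** The gripper was open and well clear of the stack. The wrist force readings at the end of each move never went above about 10 N.

No check failed. Three small disagreements came up:
- The two cameras differed by 1–3 mm, about the calibration error.
- The measured tool position wandered 1–2 mm from the commanded one.
- The gripper opening read 1–3 mm under the true widths of the parts.

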